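# Empty the spent-tube skip into the discard bin

### The job

Take the red-handled release pin out of the wooden rack, push it through the ringed hole in the sloping panel beside the tube skip until the spring catch lets go and the skip's handle pops up, then stand the pin back in its rack hole. Then lift the handle so that the skip tips forward over its wheels and all six spent tubes drop into the yellow bin, and lower it gently all the way, pressing it down at the end until the catch holds it again. Leave the spare rack, the red-lidded box and the reagent bottle where they are.

Things in the scene. Friction and masses are not known exactly. Their poses are not given: they have to be found in the camera images.
- dock: Discard dock, fixed to the bench: white deck (285 x 215 mm, 60 high) carrying the skip, grey catch housing at its left (+y), yellow bin at its far (+x) end. Origin on the bench under the deck; x runs from the skip's handle to the bin, z up. Its place and yaw vary. In this frame the axle is at x 80, z 90 mm; the housing spans x -140 to -5, y 107 to 182, z 0 to 148 mm.
- skip (a joint): Tipping angle of the stainless tube skip about its axle, rad: 0 (within 0.015) level and held by the catch; about 0.115 once the catch lets go and a spring ejector lifts its tail; 1.25 at the stop, nose down. Tip it to 1.1 or more to empty it. About 0.65 kg; some 4 N at the handle lift it, and it falls back if let go.
- handle (a point): Middle of the skip's black cross handle, 18 mm thick, 118 mm long, parallel to the dock's y, with a 12 mm shaft at each end; 60 mm behind the tub's rear wall, whose top is 20 mm higher. Skip level: 230 mm behind and 35 mm above axle, about which it moves on a circle. The bar can turn in the grip. To re-latch press it down with 5 to 12 N over the last 0.12 rad to just below level (-0.02; stop at -0.03).
- axle (a point): Middle of the skip's wheel axle, 90 mm above the bench, kept in the dock; the skip tips about this line (parallel to the dock's y). The skip is an open tub with a sloping nose, 250 mm long, 176 wide, 50 deep, on two 60 mm wheels at its front end.
- hole (a point): Centre of the mouth of the red-ringed access hole, 17 mm wide, in the steel panel (76 x 98 mm) of the catch housing. The panel slopes 35 degrees and faces up and back to the skip's handle end; the bore runs square to it for 22 mm, so the pin must lean 35 degrees (15 off at most): its shank points sin 35 along the dock's +x and cos 35 down.
- catch_pad (a point): Hidden end of the catch lever, 48 mm straight in from hole along the bore. Push it 4 to 6 mm further along the bore, with some 5 to 15 N, and the catch lets go; it meets a stop at 6.5 mm.
- catch (a joint): Turn of the spring catch, rad: 0 at rest and when holding, clear of the skip from about 0.13, 0.24 at its stop. It springs back by itself.
- pin: The release pin: red cylindrical grip 24 mm thick and 55 mm tall on a steel collar (27 mm wide, 5 mm high) above an 8 mm steel shank 75 mm long. Origin at the underside of the collar, on the axis; z points from the shank to the grip, which spans z 5 to 60 mm. 90 g. At the start it stands in its hole in the wooden rack, its collar on the top plate.
- pin_tip (a point): The tip of the release pin's shank, 75 mm below the pin's origin on its axis.
- pin_rack: Wooden tube rack, 200 x 104 mm, top plate 88 mm high, fixed on the bench, with some lilac-capped tubes standing at its -x end (caps 22 mm above the plate). Origin under its middle; x along its length. Its place changes with that of the spare rack.
- rack_hole (a point): Centre of the release pin's hole (15 mm wide) at the top face of the wooden rack, 88 mm above the bench; the tubes begin 90 mm away from it.
- tube0: One of six spent blood tubes lying in the skip: 13 mm thick, 80 mm long, lilac cap 17 mm wide. Origin at the middle of its length. It belongs in the yellow bin: 200 x 240 mm, walls 110 mm high (42 on the skip's side), at x 123 to 323, y -120 to 120 mm in the dock's frame.
- tube1: One of six spent blood tubes lying in the skip: 13 mm thick, 80 mm long, lilac cap 17 mm wide. Origin at the middle of its length. It belongs in the yellow bin: 200 x 240 mm, walls 110 mm high (42 on the skip's side), at x 123 to 323, y -120 to 120 mm in the dock's frame.
- tube2: One of six spent blood tubes lying in the skip: 13 mm thick, 80 mm long, lilac cap 17 mm wide. Origin at the middle of its length. It belongs in the yellow bin: 200 x 240 mm, walls 110 mm high (42 on the skip's side), at x 123 to 323, y -120 to 120 mm in the dock's frame.
- tube3: One of six spent blood tubes lying in the skip: 13 mm thick, 80 mm long, lilac cap 17 mm wide. Origin at the middle of its length. It belongs in the yellow bin: 200 x 240 mm, walls 110 mm high (42 on the skip's side), at x 123 to 323, y -120 to 120 mm in the dock's frame.
- tube4: One of six spent blood tubes lying in the skip: 13 mm thick, 80 mm long, lilac cap 17 mm wide. Origin at the middle of its length. It belongs in the yellow bin: 200 x 240 mm, walls 110 mm high (42 on the skip's side), at x 123 to 323, y -120 to 120 mm in the dock's frame.
- tube5: One of six spent blood tubes lying in the skip: 13 mm thick, 80 mm long, lilac cap 17 mm wide. Origin at the middle of its length. It belongs in the yellow bin: 200 x 240 mm, walls 110 mm high (42 on the skip's side), at x 123 to 323, y -120 to 120 mm in the dock's frame.
- spare_rack: Bystander: a second wooden rack like the first, loose, with tubes and no pin. 200 x 104 x 110 mm.
- swab_box: Bystander: white box with a red lid, 182 x 132 x 95 mm.
- reagent: Bystander: white reagent bottle with a blue cap, 68 mm wide, 170 mm tall.

How it is judged:
On the way, in this order (a step that is already met when the one before it is completed fails the run):
1. the catch is pushed open with the pin's tip through the hole (value of joint catch above 0.08 rad and distance between pin_tip and catch_pad below 0.016 m).
2. the pin stands in its rack hole again, with the skip let go by the catch (distance between pin and rack_hole below 0.008 m and angle between pin's own z axis and vertical below 0.12 rad and value of joint skip above 0.05 rad), for 0.2 s.
3. the skip is tipped over its wheels and all six tubes are in the bin (value of joint skip above 0.6 rad and x of tube0 in the frame of dock between 0.12 and 0.323 m and y of tube0 in the frame of dock between -0.12 and 0.12 m and z of each of tube0, tube1, tube2, tube3, tube4, tube5 in the frame of dock below 0.08 m and x of tube1 in the frame of dock between 0.12 and 0.323 m and y of tube1 in the frame of dock between -0.12 and 0.12 m and x of tube2 in the frame of dock between 0.12 and 0.323 m and y of tube2 in the frame of dock between -0.12 and 0.12 m and x of tube3 in the frame of dock between 0.12 and 0.323 m and y of tube3 in the frame of dock between -0.12 and 0.12 m and x of tube4 in the frame of dock between 0.12 and 0.323 m and y of tube4 in the frame of dock between -0.12 and 0.12 m and x of tube5 in the frame of dock between 0.12 and 0.323 m and y of tube5 in the frame of dock between -0.12 and 0.12 m), for 0.1 s.
At the end, for the whole second after the job is handed in: All six tubes rest in the yellow bin, the pin stands upright with its collar on the rack at its hole (within 8 mm, 7 degrees), and the skip is down level (within 0.03 rad) and held by the catch (x of tube0 in the frame of dock between 0.12 and 0.323 m and y of tube0 in the frame of dock between -0.12 and 0.12 m and z of each of tube0, tube1, tube2, tube3, tube4, tube5 in the frame of dock below 0.08 m and x of tube1 in the frame of dock between 0.12 and 0.323 m and y of tube1 in the frame of dock between -0.12 and 0.12 m and x of tube2 in the frame of dock between 0.12 and 0.323 m and y of tube2 in the frame of dock between -0.12 and 0.12 m and x of tube3 in the frame of dock between 0.12 and 0.323 m and y of tube3 in the frame of dock between -0.12 and 0.12 m and x of tube4 in the frame of dock between 0.12 and 0.323 m and y of tube4 in the frame of dock between -0.12 and 0.12 m and x of tube5 in the frame of dock between 0.12 and 0.323 m and y of tube5 in the frame of dock between -0.12 and 0.12 m and distance between pin and rack_hole below 0.008 m and angle between pin's own z axis and vertical below 0.12 rad and value of joint skip below 0.03 rad and value of joint catch below 0.08 rad and linear speed of pin below 0.02 m/s and linear speed of each of tube0, tube1, tube2, tube3, tube4, tube5 below 0.05 m/s); the robot touches nothing.
It fails at once if the skip is let drop instead of lowered (falls faster than 2.5 rad/s) (velocity of joint skip below -2.5 rad/s).
It fails at once if a bystander is shifted more than 30 mm or tipped (distance of any of spare_rack, swab_box, reagent from where it was at the start of the episode above 0.03 m or angle between any of spare_rack, swab_box, reagent's own z axis and vertical above 0.3 rad).
It also fails if it takes over 72 s, if anything falls off the work surface, if the arm or the gripper's body presses on something with over 40 N, if the wrist force passes 120 N, or if a joint passes its speed limit or range.

### The arm

A 7-joint arm with a two-finger parallel gripper is mounted at the origin on the work surface. World frame = base frame: x ahead of the robot, y to its left, z up, the work surface at z = 0. Lengths are in m, angles in rad, forces in N, time in s.
With the tool pointing down it reaches from about 0.35 to 0.9 m from the base axis. Payload 8.1 kg.
Tool frame: the origin (TCP) lies at the very end of the fingers, on their centre line; the grasp point (between the pads) lies grip_point_offset behind it (grip_point_offset is the distance from the TCP to the grasp point, in m); z points along the fingers, y is the direction in which the jaws open and shut (so a half turn about z gives the same grasp; the last joint's range is limited). The gripper opens to 92 mm and grips with 3 to 60 N. Pads are 19 mm wide; open, the fingers measure 130 mm over their backs; the gripper's body (75 mm by 190 mm) begins 47 mm behind the grasp point.
Start: joints at [1.196, 0.434, 0.025, 1.573, -0.012, 1.134, -0.075], TCP at [0.168, -0.602, 0.227] pointing down, gripper open.
Joint ranges: [-2.62, 2.62], [-0.44, 2.09], [-1.27, 1.32], [0.08, 2.57], [-1.32, 4.46], [0.12, 2], [-2.74, 2.74]. Speed limits (rad/s): [2.22, 2.22, 3.01, 3.01, 3.14, 3.14, 3.14].

### API

Orientations are given as a rotation vector (axis times angle).
In Python, from cell import * gives the robot as it stands.
- The arm moves only by the tool drive_tool, never from a script. Its argument "increments" is a list of rows, each an object of numbers: "grip": the gripper's target within -1 to 1 (shut at 1, half-way at 0, fully open at -1); "tx", "ty", "tz": the shift along the world's x, y, z normalised to -1 to 1, where 1 is 400 mm; "turn": the turn about the world's z normalised to -1 to 1, where 1 is 60 degrees. In form: [{"grip": .., "tx": .., "ty": .., "tz": .., "turn": ..}, ...]. A call has 1 to 20 rows; each row is the pose to reach, as a shift and turn from the pose measured when the call began; what a row does not reach only later rows make up. A row lasts 1/10 s, in which the tool goes at most 50 mm and 8.59 degrees, less where a joint would pass 70% of its speed; a pose out of reach is approached as far as the arm can. A call with a number of a shift or a turn outside -1 to 1 is refused whole. A call with a gripper value outside its range is refused whole. The fingers move at their own pace and stop on an object; "newtons" is the grip in N (left out, the last holds). Time passes only in rows, so rows that repeat a pose let the fingers close. It gives the time, the measured TCP pose, the force and the opening at its end, in the units of the state.
- observe(): the state, without advancing time (a new reading comes with each control period).
- get_image(name): name is "scene" or "top" or "wrist"; returns the picture (420x560x3 uint8, red, green, blue); there is no depth.
- camera_info(name): a dict with "fx", "fy", "cx", "cy" (pixels), "eye" and "rotation" of the camera in the world; the wrist camera has in their place "hand_eye" (4x4, takes a point from camera to tool coordinates, whose origin is the TCP and whose axes are the flange's). Camera axes: x right, y down, z forward; pixel columns grow to the right and rows downward; lengths in m; the calibration is good to about 2 mm. A picture is of the moment at which its call begins: read the wrist's pose just before it. camera_info takes no time and is no camera call.
- sign_off(): hands the job in, once; it reports no verdict.
The state is a dict: "clock": time; "joints": joint angles; "dq": joint speeds; "joint_efforts": joint torques, N m; "position": TCP position; "ee_rot": TCP orientation; "force": force on the tool from outside, world axes, zero at the start; "ft_torque": the same for the moment, N m; "width": opening from 0.0 (shut) to 1.0 (fully open).
Only numpy, scipy, OpenCV 4.12 (cv2) and the standard library are available. Lean on these libraries where they do the work, as an engineer would, in place of code of your own. Each camera call takes 0.05 s, during which the arm holds its last target. There are 200 camera calls.

## Working session

There is one attempt and no reset: what is moved stays moved. The work goes in short steps, Python scripts to look and compute and a tool call to move; the robot and the scene stay as the last step left them, time stands still between calls to the robot, and variables do not carry over. Pictures are saved under pics/ and viewed, about 8 in all and at most 12, crops included, and the job is handed in when it is done.

Besides the shell and the picture viewer there is one more tool, called by a JSON object that holds its "op" and its "data", one argument or row to a line. drive_tool: Moves the arm, as the interface text tells. Its arguments: {"type":"object","properties":{"increments":{"type":"array","items":{"type":"object","properties":{"grip":{"type":"number"},"tx":{"type":"number"},"ty":{"type":"number"},"tz":{"type":"number"},"turn":{"type":"number"}}}},"newtons":{"type":"number"}},"required":["increments"]}

```bash
ls; mkdir -p pics; python3 - <<'E'
from cell import *
import cv2,numpy as np
s=observe()
for k,v in s.items(): print(k,np.round(v,4))
for n in("scene","top","wrist"): print(n,camera_info(n))
try: print(grip_point_offset)
except Exception as e: print(e)
a=get_image("scene");b=get_image("top");w=get_image("wrist")
for n,i in zip(("scene","top","wrist"),(a,b,w)): cv2.imwrite(f"pics/{n}0.png",i[...,::-1])
E
```

```text
pics
clock 0.0
joints [ 1.1964  0.4352  0.025   1.5741 -0.0116  1.134  -0.0751]
dq [-0.0017  0.001  -0.0022 -0.0004 -0.0002 -0.0014  0.0003]
joint_efforts [-5.00000e-04 -6.67839e+01  9.84800e-01 -3.14465e+01 -6.06000e-02
  4.27000e-02  1.00000e-04]
position [ 0.1676 -0.6016  0.226 ]
ee_rot [-3.1111e+00 -4.2530e-01  5.0000e-04]
force [ 1.109   0.2996 -0.1025]
ft_torque [-0.0198  0.0028 -0.016 ]
width 0.9977
scene {'fx': 381.1489724862373, 'fy': 381.1489724862373, 'cx': 275.63300735131355, 'cy': 210.87903439015318, 'eye': array([ 1.20036826, -0.12388707,  0.75663921]), 'rotation': array([-1.92665542, -1.544997  ,  0.5960737 ])}
top {'fx': 393.1050609212908, 'fy': 393.1050609212908, 'cx': 281.92086001610176, 'cy': 205.14386426735985, 'eye': array([0.43113488, 0.01968022, 1.25393155]), 'rotation': array([-2.15385451,  2.13987345, -0.19096113])}
wrist {'fx': 336.49468984496485, 'fy': 336.49468984496485, 'cx': 279.7143320895545, 'cy': 211.82382011084124, 'hand_eye': array([[-8.05046399e-04, -9.68760634e-01, -2.47996343e-01,
         6.63748806e-02],
       [ 9.99999474e-01, -9.37362606e-04,  4.15465869e-04,
         8.26155197e-04],
       [-6.34949477e-04, -2.47995879e-01,  9.68760879e-01,
        -1.58831688e-01],
       [ 0.00000000e+00,  0.00000000e+00,  0.00000000e+00,
         1.00000000e+00]])}
0.0188
```

View pics/scene0.png

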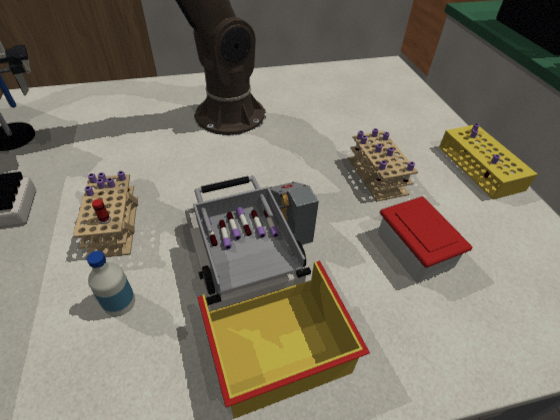

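View pics/top0.png

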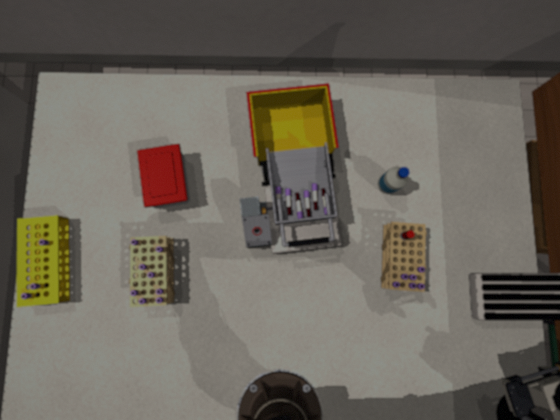

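```bash
cat > h.py <<'E'
import numpy as np,cv2
from cell import *
from scipy.spatial.transform import Rotation as R
def cam(n,s=None):
    c=camera_info(n);K=(c["fx"],c["fy"],c["cx"],c["cy"])
    if n=="wrist":
        T=np.eye(4);T[:3,:3]=R.from_rotvec(s["ee_rot"]).as_matrix();T[:3,3]=s["position"]
        T=T@c["hand_eye"];return K,T[:3,3],T[:3,:3]
    return K,np.array(c["eye"]),R.from_rotvec(c["rotation"]).as_matrix()
def ray(C,uv):
    K,e,M=C;d=M@np.array([(uv[0]-K[2])/K[0],(uv[1]-K[3])/K[1],1]);return e,d/np.linalg.norm(d)
def plane(C,uv,z):
    e,d=ray(C,uv);return e+d*(z-e[2])/d[2]
def proj(C,p):
    K,e,M=C;q=M.T@(np.asarray(p)-e);return np.array([K[0]*q[0]/q[2]+K[2],K[1]*q[1]/q[2]+K[3]])
def tri(rs):
    A=sum(np.eye(3)-np.outer(d,d) for e,d in rs);b=sum((np.eye(3)-np.outer(d,d))@e for e,d in rs)
    return np.linalg.solve(A,b)
def blobs(im,mask,amin=5):
    n,l,st,c=cv2.connectedComponentsWithStats(mask.astype(np.uint8))
    return [(np.round(c[i],1),st[i]) for i in range(1,n) if st[i][4]>=amin]
def red(im):
    h=cv2.cvtColor(im,cv2.COLOR_RGB2HSV);return ((h[...,0]<8)|(h[...,0]>172))&(h[...,1]>130)&(h[...,2]>50)
E
python3 - <<'E'
from h import *
t=cv2.imread("pics/top0.png")[...,::-1].copy();s=cv2.imread("pics/scene0.png")[...,::-1].copy()
for n,i in(("top",t),("scene",s)):
    for c,st in blobs(i,red(i)): print(n,c,st)
C=cam("top")
print("pin",plane(C,(408,235),.14),"hole",plane(C,(257,230),.12))
print("bar",plane(C,(289,243),.125),plane(C,(328,240),.125))
cr=np.vstack([cv2.resize(t[180:260,230:350],None,fx=5,fy=5,interpolation=cv2.INTER_CUBIC)])
cr2=cv2.resize(s[160:250,180:330],None,fx=4,fy=4,interpolation=cv2.INTER_CUBIC)
cv2.imwrite("pics/crop1.png",cr2[...,::-1])
E
```

```text
top [290.1 111.1] [247  84  92  73 310]
top [161.9 175.3] [ 138  144   50   63 2508]
top [408.6 233.9] [402 230  13   9  73]
scene [289.6 185.6] [288 185   4   2   5]
scene [425.  231.2] [ 380  197   92   70 3387]
scene [ 99.7 208.1] [ 92 199  16  19 183]
scene [254.6 213.5] [254 211   3   6  11]
scene [105.2 219.5] [102 217   7   5  13]
scene [222.3 222.8] [221 220   3   7  12]
scene [247.4 228.7] [245 225   6   8  16]
scene [279.7 354.4] [ 198  261  172  146 1887]
pin [ 0.5266097  -0.36060078  0.14      ] hole [0.5398931  0.07088856 0.12      ]
bar [ 0.50268897 -0.0215088   0.125     ] [ 0.51198574 -0.13365561  0.125     ]
```

View pics/crop1.png

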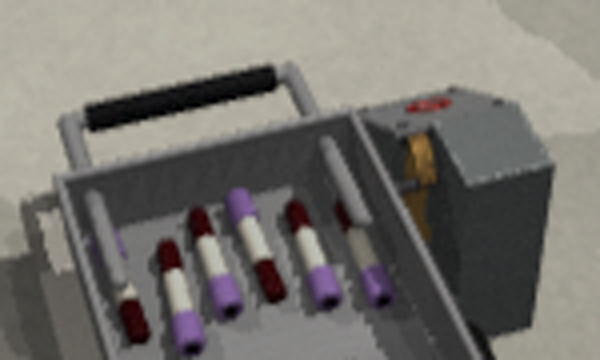

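The scene shows the pin rack on the -y side with the pin at top pixel (408,234). The dock is ahead with about +5° of yaw, and the hole ring is at scene pixel (288,186) and top pixel (257,230). I'm moving above the pin with the jaws along the dock's y.

{"op": "drive_tool", "data": {
  "increments": [
    {"tx": 0.2, "ty": 0.1, "tz": 0.11, "turn": -0.1, "grip": -1},
    {"tx": 0.9, "ty": 0.6, "tz": 0.11, "turn": -0.18, "grip": -1},
    {"tx": 0.9, "ty": 0.6, "tz": 0.11, "turn": -0.18, "grip": -1},
    {"tx": 0.9, "ty": 0.6, "tz": 0.11, "turn": -0.18, "grip": -1},
    {"tx": 0.9, "ty": 0.6, "tz": 0.11, "turn": -0.18, "grip": -1},
    {"tx": 0.9, "ty": 0.6, "tz": 0.11, "turn": -0.18, "grip": -1},
    {"tx": 0.9, "ty": 0.6, "tz": 0.11, "turn": -0.18, "grip": -1},
    {"tx": 0.9, "ty": 0.6, "tz": 0.11, "turn": -0.18, "grip": -1},
    {"tx": 0.9, "ty": 0.6, "tz": 0.11, "turn": -0.18, "grip": -1},
    {"tx": 0.9, "ty": 0.6, "tz": 0.11, "turn": -0.18, "grip": -1},
    {"tx": 0.9, "ty": 0.6, "tz": 0.11, "turn": -0.18, "grip": -1},
    {"tx": 0.9, "ty": 0.6, "tz": 0.11, "turn": -0.18, "grip": -1},
    {"tx": 0.9, "ty": 0.6, "tz": 0.11, "turn": -0.18, "grip": -1},
    {"tx": 0.9, "ty": 0.6, "tz": 0.11, "turn": -0.18, "grip": -1}
  ]
}}

```text
clock: 1.55
position: [0.5266, -0.3628, 0.2702]
ee_rot: [-3.138, -0.127, 0.001]
force: [0.7, 0.5, 0.7]
width: 1.001
```

```bash
python3 - <<'E'
from h import *
s=observe();w=get_image("wrist");cv2.imwrite("pics/w1.png",w[...,::-1])
C=cam("wrist",s);print(s["clock"],s["position"],s["ee_rot"],s["dq"].round(2) if hasattr(s["dq"],'round') else s["dq"])
for c,st in blobs(w,red(w),30): print(c,st,plane(C,c,.148))
E
```

```text
1.55 [ 0.5265869  -0.36279972  0.27019226] [-3.13810520e+00 -1.27405629e-01  7.52080175e-04] [-0.    0.   -0.01 -0.   -0.    0.   -0.  ]
[283.1 200. ] [271 183  27  34 680] [ 0.53186929 -0.36609559  0.148     ]
```

View pics/w1.png

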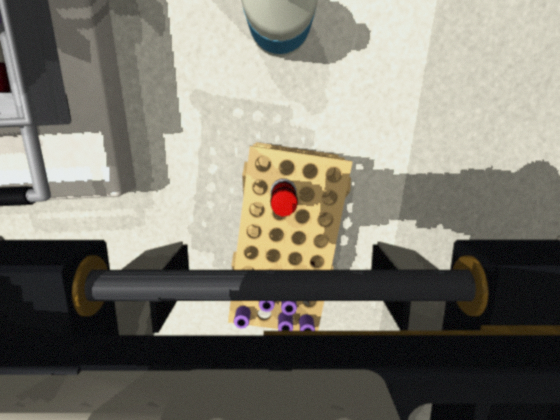

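The pin's head is at wrist pixel (284,204), so the pin stands at about (0.529, -0.3665). I'm grasping it there.

{"op": "drive_tool", "data": {
  "increments": [
    {"tx": 0.006, "ty": -0.009, "tz": -0.1, "grip": -1},
    {"tx": 0.006, "ty": -0.009, "tz": -0.22, "grip": -1},
    {"tx": 0.006, "ty": -0.009, "tz": -0.32, "grip": -1},
    {"tx": 0.006, "ty": -0.009, "tz": -0.38, "grip": -1},
    {"tx": 0.006, "ty": -0.009, "tz": -0.408, "grip": -1},
    {"tx": 0.006, "ty": -0.009, "tz": -0.408, "grip": -1},
    {"tx": 0.006, "ty": -0.009, "tz": -0.408, "grip": -1},
    {"tx": 0.006, "ty": -0.009, "tz": -0.408, "grip": 1},
    {"tx": 0.006, "ty": -0.009, "tz": -0.408, "grip": 1},
    {"tx": 0.006, "ty": -0.009, "tz": -0.408, "grip": 1},
    {"tx": 0.006, "ty": -0.009, "tz": -0.408, "grip": 1},
    {"tx": 0.006, "ty": -0.009, "tz": -0.408, "grip": 1},
    {"tx": 0.006, "ty": -0.009, "tz": -0.408, "grip": 1},
    {"tx": 0.006, "ty": -0.009, "tz": -0.408, "grip": 1},
    {"tx": 0.006, "ty": -0.009, "tz": -0.408, "grip": 1}
  ],
  "newtons": 20
}}

```text
invalid input
```

{"op": "drive_tool", "data": {
  "increments": [
    {"tx": 0.006, "ty": -0.009, "tz": -0.1, "turn": 0, "grip": -1},
    {"tx": 0.006, "ty": -0.009, "tz": -0.22, "turn": 0, "grip": -1},
    {"tx": 0.006, "ty": -0.009, "tz": -0.32, "turn": 0, "grip": -1},
    {"tx": 0.006, "ty": -0.009, "tz": -0.38, "turn": 0, "grip": -1},
    {"tx": 0.006, "ty": -0.009, "tz": -0.408, "turn": 0, "grip": -1},
    {"tx": 0.006, "ty": -0.009, "tz": -0.408, "turn": 0, "grip": -1},
    {"tx": 0.006, "ty": -0.009, "tz": -0.408, "turn": 0, "grip": -1},
    {"tx": 0.006, "ty": -0.009, "tz": -0.408, "turn": 0, "grip": 1},
    {"tx": 0.006, "ty": -0.009, "tz": -0.408, "turn": 0, "grip": 1},
    {"tx": 0.006, "ty": -0.009, "tz": -0.408, "turn": 0, "grip": 1},
    {"tx": 0.006, "ty": -0.009, "tz": -0.408, "turn": 0, "grip": 1},
    {"tx": 0.006, "ty": -0.009, "tz": -0.408, "turn": 0, "grip": 1},
    {"tx": 0.006, "ty": -0.009, "tz": -0.408, "turn": 0, "grip": 1},
    {"tx": 0.006, "ty": -0.009, "tz": -0.408, "turn": 0, "grip": 1}
  ],
  "newtons": 20
}}

```text
clock: 3.0
position: [0.5292, -0.3661, 0.107]
ee_rot: [-3.138, -0.128, 0.001]
force: [-0.3, -0.1, -0.3]
width: 0.441
```

{"op": "drive_tool", "data": {
  "increments": [
    {"tx": 0, "ty": 0, "tz": 0, "turn": 0, "grip": 1},
    {"tx": 0, "ty": 0, "tz": 0, "turn": 0, "grip": 1},
    {"tx": 0, "ty": 0, "tz": 0, "turn": 0, "grip": 1},
    {"tx": 0, "ty": 0, "tz": 0, "turn": 0, "grip": 1},
    {"tx": 0, "ty": 0, "tz": 0, "turn": 0, "grip": 1},
    {"tx": 0, "ty": 0, "tz": 0, "turn": 0, "grip": 1}
  ],
  "newtons": 20
}}

```text
clock: 3.6
position: [0.5292, -0.3662, 0.107]
ee_rot: [-3.138, -0.128, 0.001]
force: [-0.3, 0.8, -0.1]
width: 0.257
```

{"op": "drive_tool", "data": {
  "increments": [
    {"tx": 0, "ty": 0, "tz": 0.12, "turn": 0, "grip": 1},
    {"tx": 0, "ty": 0, "tz": 0.24, "turn": 0, "grip": 1},
    {"tx": 0, "ty": 0, "tz": 0.36, "turn": 0, "grip": 1},
    {"tx": 0, "ty": 0.1, "tz": 0.48, "turn": 0, "grip": 1},
    {"tx": -0.03, "ty": 0.2, "tz": 0.53, "turn": 0, "grip": 1},
    {"tx": -0.06, "ty": 0.3, "tz": 0.53, "turn": 0, "grip": 1},
    {"tx": -0.1, "ty": 0.4, "tz": 0.53, "turn": 0, "grip": 1},
    {"tx": -0.135, "ty": 0.5, "tz": 0.53, "turn": 0, "grip": 1},
    {"tx": -0.135, "ty": 0.6, "tz": 0.53, "turn": 0, "grip": 1},
    {"tx": -0.135, "ty": 0.7, "tz": 0.53, "turn": 0, "grip": 1},
    {"tx": -0.135, "ty": 0.8, "tz": 0.53, "turn": 0, "grip": 1},
    {"tx": -0.135, "ty": 0.9, "tz": 0.53, "turn": 0, "grip": 1},
    {"tx": -0.135, "ty": 0.97, "tz": 0.53, "turn": 0, "grip": 1},
    {"tx": -0.135, "ty": 1, "tz": 0.53, "turn": 0, "grip": 1},
    {"tx": -0.135, "ty": 1, "tz": 0.53, "turn": 0, "grip": 1},
    {"tx": -0.135, "ty": 1, "tz": 0.53, "turn": 0, "grip": 1}
  ],
  "newtons": 20
}}

```text
clock: 5.2
position: [0.4752, 0.0324, 0.3188]
ee_rot: [-3.139, -0.126, 0.001]
force: [0.3, -0.7, -1.5]
width: 0.256
```

```bash
python3 - <<'E'
from h import *
s=observe();w=get_image("wrist");cv2.imwrite("pics/w2.png",w[...,::-1])
C=cam("wrist",s);print(s["clock"],s["position"],s["ee_rot"])
for c,st in blobs(w,red(w),8): print(c,st)
r1=ray(cam("scene"),(287.5,186)); r0=ray(cam("top"),(257,230))
for c,st in blobs(w,red(w),8): print(tri([r1,ray(C,c)]),tri([r1,r0,ray(C,c)]),plane(C,c,.12))
E
```

```text
5.2 [0.47523652 0.03235746 0.31884224] [-3.13882179e+00 -1.26085062e-01  1.08987015e-03]
[25.9 11.7] [   0    0   57   27 1327]
[451.   21.5] [445   9  13  27 287]
[371.7  29.5] [367  17  11  26 255]
[419.3  63.3] [413  51  14  26 281]
[342.   72.8] [337  61  12  26 249]
[395.5  83.2] [390  72  12  24 234]
[247.1 127.4] [234 117  27  23 190]
[279.6 236.4] [266 234  29   7  50]
[279.5 253.7] [256 240  48  30 873]
[280.2 267.8] [269 266  21   4  53]
[279.8 311.8] [ 251  301   59   27 1218]
[0.60693507 0.10834492 0.24524269] [0.57445684 0.09479448 0.23617163] [0.62711626 0.28584419 0.12      ]
[ 0.63315313 -0.01070917  0.24980226] [0.5859314  0.0199104  0.23847673] [ 0.65099514 -0.1192453   0.12      ]
[0.62321205 0.01068172 0.21939276] [0.58238641 0.03259981 0.20159621] [ 0.63806243 -0.04450337  0.12      ]
[ 0.61314414 -0.0043578   0.22994545] [0.57585243 0.02256076 0.21658844] [ 0.61185261 -0.09572536  0.12      ]
[0.59704792 0.02089935 0.19227045] [0.56824773 0.03874979 0.17338021] [ 0.59711513 -0.02085665  0.12      ]
[0.60031834 0.0018279  0.21425394] [0.56912304 0.02599578 0.19991276] [ 0.59172865 -0.07537233  0.12      ]
[0.53732779 0.0707387  0.12099662] [0.53853294 0.07058452 0.12234752] [0.53716185 0.07008512 0.12      ]
[0.41098328 0.06413563 0.0247364 ] [0.50229321 0.05706097 0.14270495] [0.4219747  0.02731141 0.12      ]
[0.38325148 0.06638476 0.00534694] [0.49978836 0.05621097 0.15408107] [0.40140072 0.02578796 0.12      ]
[ 0.36163693  0.06732398 -0.00745852] [0.49889612 0.05518142 0.16498207] [0.3842839  0.02362234 0.12      ]
[ 0.30047512  0.07078981 -0.03247635] [0.50109981 0.05258932 0.20268831] [0.3280648  0.01960031 0.12      ]
```

View pics/w2.png

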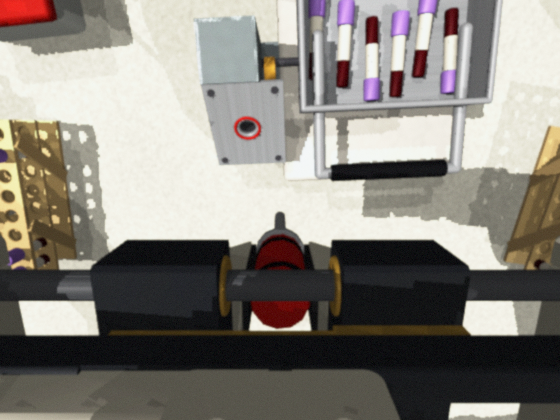

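The wrist view shows the ringed hole at pixel (247,128), triangulated to (0.537, 0.071, 0.121). The pin hangs upright in the jaws. The bar and panel edges put the dock yaw at about 6°. Next I'm working out the approach, the arc and the push.

```bash
cat > plan.py <<'E'
from h import *
def plan(Y,mouth,L=.113):
    e=np.array([np.cos(Y),np.sin(Y),0]);z=np.array([0,0,1.])
    return lambda phi,t: mouth+(L-t)*(-np.sin(phi)*e+np.cos(phi)*z)-.0188*z
E
python3 - <<'E'
from plan import *
p=plan(np.radians(6),np.array([.537,.0707,.121]))
c=observe()["position"]
a=p(0,-.008)+[.0015,0,0];print("above",((a-c)/.4).round(3))
b=p(0,.007)+[.0015,0,0]
print("in",((b-a)/.4).round(3))
for f in range(5,36,5): print(f,((p(np.radians(f),.007+.006*f/35)-b)/.4).round(3))
q=p(np.radians(35),.013)
for t in(.02,.028,.036,.044,.048,.051,.053,.0545): print(t,((p(np.radians(35),t)-q)/.4).round(3))
E
```

```text
above [ 0.158  0.097 -0.239]
in [ 0.     0.    -0.038]
5 [-0.027 -0.002 -0.003]
10 [-0.049 -0.005 -0.008]
15 [-0.07  -0.007 -0.015]
20 [-0.091 -0.009 -0.024]
25 [-0.111 -0.011 -0.035]
30 [-0.129 -0.013 -0.047]
35 [-0.146 -0.015 -0.06 ]
0.02 [ 0.01   0.001 -0.014]
0.028 [ 0.021  0.002 -0.031]
0.036 [ 0.033  0.003 -0.047]
0.044 [ 0.044  0.005 -0.063]
0.048 [ 0.05   0.005 -0.072]
0.051 [ 0.054  0.006 -0.078]
0.053 [ 0.057  0.006 -0.082]
0.0545 [ 0.059  0.006 -0.085]
```

{"op": "drive_tool", "data": {
  "increments": [
    {"tx": 0.08, "ty": 0.05, "tz": -0.08, "turn": 0.02, "grip": 1},
    {"tx": 0.158, "ty": 0.097, "tz": -0.12, "turn": 0.02, "grip": 1},
    {"tx": 0.158, "ty": 0.097, "tz": -0.2, "turn": 0.02, "grip": 1},
    {"tx": 0.158, "ty": 0.097, "tz": -0.239, "turn": 0.02, "grip": 1},
    {"tx": 0.158, "ty": 0.097, "tz": -0.239, "turn": 0.02, "grip": 1},
    {"tx": 0.158, "ty": 0.097, "tz": -0.239, "turn": 0.02, "grip": 1}
  ],
  "newtons": 20
}}

```text
clock: 5.85
position: [0.5388, 0.0694, 0.2236]
ee_rot: [3.138, 0.154, -0.001]
force: [0.6, -1.3, -0.8]
width: 0.256
```

```bash
python3 - <<'E'
from h import *
s=observe();w=get_image("wrist");print(s["clock"],s["position"],s["force"])
sc=get_image("scene")
A=cv2.resize(sc[120:230,230:340],None,fx=4,fy=4,interpolation=cv2.INTER_CUBIC)
B=cv2.resize(w[110:310,220:360],None,fx=2.2,fy=2.2,interpolation=cv2.INTER_CUBIC)
cv2.imwrite("pics/c3.png",np.hstack([A,B])[...,::-1])
E
```

```text
5.85 [0.5388293  0.06938439 0.22360352] [ 0.62204634 -1.33062043 -0.78847949]
```

View pics/c3.png

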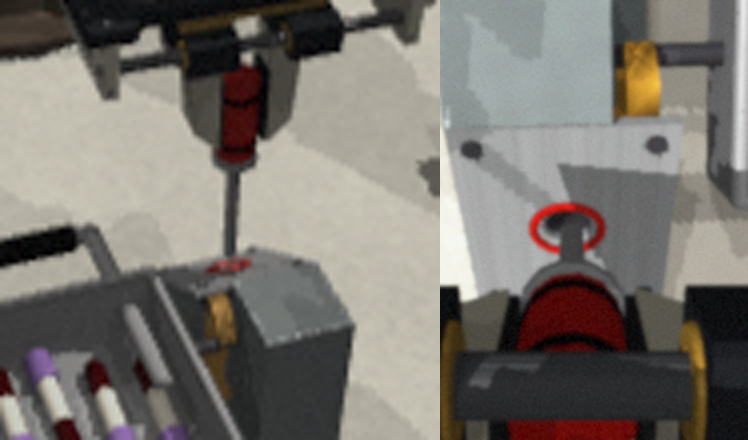

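The pin tip sits just above the ring, about 1.5 mm off toward -y. I'm entering the hole, then pivoting the pin in the grip.

{"op": "drive_tool", "data": {
  "increments": [
    {"tx": 0, "ty": 0.003, "tz": -0.01, "turn": 0, "grip": 1},
    {"tx": 0, "ty": 0.003, "tz": -0.025, "turn": 0, "grip": 1},
    {"tx": 0, "ty": 0.003, "tz": -0.038, "turn": 0, "grip": 1},
    {"tx": 0, "ty": 0.003, "tz": -0.038, "turn": 0, "grip": 1},
    {"tx": -0.027, "ty": 0.001, "tz": -0.041, "turn": 0, "grip": 1},
    {"tx": -0.038, "ty": 0, "tz": -0.044, "turn": 0, "grip": 1},
    {"tx": -0.049, "ty": -0.002, "tz": -0.046, "turn": 0, "grip": 1},
    {"tx": -0.06, "ty": -0.003, "tz": -0.049, "turn": 0, "grip": 1},
    {"tx": -0.07, "ty": -0.004, "tz": -0.053, "turn": 0, "grip": 1},
    {"tx": -0.08, "ty": -0.005, "tz": -0.057, "turn": 0, "grip": 1},
    {"tx": -0.091, "ty": -0.006, "tz": -0.062, "turn": 0, "grip": 1},
    {"tx": -0.101, "ty": -0.007, "tz": -0.067, "turn": 0, "grip": 1},
    {"tx": -0.111, "ty": -0.008, "tz": -0.073, "turn": 0, "grip": 1},
    {"tx": -0.12, "ty": -0.009, "tz": -0.079, "turn": 0, "grip": 1},
    {"tx": -0.129, "ty": -0.01, "tz": -0.085, "turn": 0, "grip": 1},
    {"tx": -0.138, "ty": -0.011, "tz": -0.091, "turn": 0, "grip": 1},
    {"tx": -0.146, "ty": -0.012, "tz": -0.098, "turn": 0, "grip": 1},
    {"tx": -0.146, "ty": -0.012, "tz": -0.098, "turn": 0, "grip": 1},
    {"tx": -0.146, "ty": -0.012, "tz": -0.098, "turn": 0, "grip": 1}
  ],
  "newtons": 20
}}

```text
clock: 7.85
position: [0.4809, 0.0653, 0.1854]
ee_rot: [-3.138, -0.155, -0.002]
force: [-1.1, -0.3, -1.0]
width: 0.258
```

```bash
python3 - <<'E'
from h import *
s=observe();w=get_image("wrist");print(s["clock"],s["position"],s["force"])
sc=get_image("scene")
A=cv2.resize(sc[120:230,230:340],None,fx=4,fy=4,interpolation=cv2.INTER_CUBIC)
B=cv2.resize(w[110:310,220:360],None,fx=2.2,fy=2.2,interpolation=cv2.INTER_CUBIC)
cv2.imwrite("pics/c4.png",np.hstack([A,B])[...,::-1])
E
```

```text
7.85 [0.48094489 0.06528889 0.18540727] [-1.08507221 -0.33399953 -0.98126545]
```

View pics/c4.png

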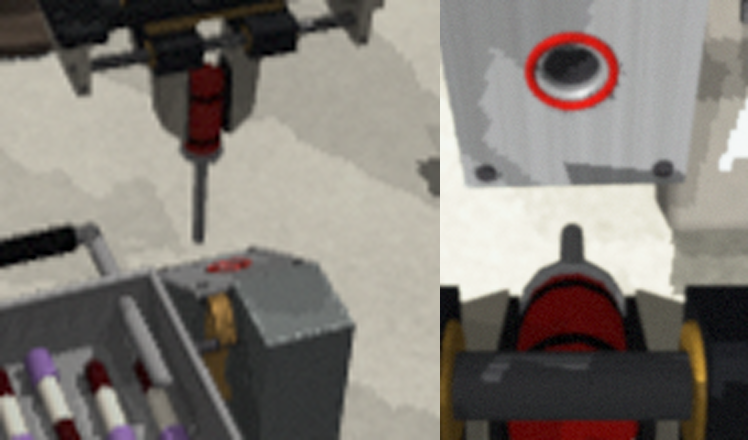

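The pin is still upright and its tip has come out of the hole, so it never engaged. I'm retrying with a lighter grip, so the pin can pivot, and a deeper entry.

{"op": "drive_tool", "data": {
  "increments": [
    {"tx": 0, "ty": 0, "tz": 0.1, "turn": 0, "grip": 1},
    {"tx": 0.1, "ty": 0.015, "tz": 0.1, "turn": 0, "grip": 1},
    {"tx": 0.147, "ty": 0.015, "tz": 0.1, "turn": 0, "grip": 1},
    {"tx": 0.147, "ty": 0.015, "tz": 0.1, "turn": 0, "grip": 1},
    {"tx": 0.147, "ty": 0.015, "tz": 0.08, "turn": 0, "grip": 1},
    {"tx": 0.147, "ty": 0.015, "tz": 0.07, "turn": 0, "grip": 1},
    {"tx": 0.147, "ty": 0.015, "tz": 0.06, "turn": 0, "grip": 1},
    {"tx": 0.147, "ty": 0.015, "tz": 0.052, "turn": 0, "grip": 1},
    {"tx": 0.147, "ty": 0.015, "tz": 0.052, "turn": 0, "grip": 1},
    {"tx": 0.147, "ty": 0.015, "tz": 0.052, "turn": 0, "grip": 1}
  ],
  "newtons": 6
}}

```text
clock: 8.95
position: [0.5399, 0.0713, 0.2064]
ee_rot: [-3.137, -0.155, -0.003]
force: [0.3, -0.1, -0.7]
width: 0.262
```

```bash
python3 - <<'E'
from h import *
s=observe();print(s["clock"],s["position"],s["force"],s["ft_torque"])
E
```

```text
8.95 [0.53988875 0.07132716 0.20640505] [ 0.30421725 -0.13181595 -0.66980655] [ 0.01800935 -0.00442439  0.0304994 ]
```

{"op": "drive_tool", "data": {
  "increments": [
    {"tx": 0, "ty": 0, "tz": -0.006, "turn": 0, "grip": 1},
    {"tx": 0, "ty": 0, "tz": -0.012, "turn": 0, "grip": 1},
    {"tx": 0, "ty": 0, "tz": -0.018, "turn": 0, "grip": 1},
    {"tx": 0, "ty": 0, "tz": -0.018, "turn": 0, "grip": 1}
  ],
  "newtons": 6
}}

```text
clock: 9.35
position: [0.5397, 0.0713, 0.1988]
ee_rot: [-3.138, -0.155, -0.002]
force: [0.3, 0.1, -1.3]
width: 0.257
```

```bash
python3 - <<'E'
from h import *
s=observe();w=get_image("wrist");print(s["clock"],s["position"],s["force"])
sc=get_image("scene")
A=cv2.resize(sc[120:230,230:340],None,fx=4,fy=4,interpolation=cv2.INTER_CUBIC)
B=cv2.resize(w[110:310,220:360],None,fx=2.2,fy=2.2,interpolation=cv2.INTER_CUBIC)
cv2.imwrite("pics/c5.png",np.hstack([A,B])[...,::-1])
E
```

```text
9.35 [0.53967358 0.07128381 0.1987687 ] [ 0.29699307  0.05727647 -1.30596783]
```

View pics/c5.png

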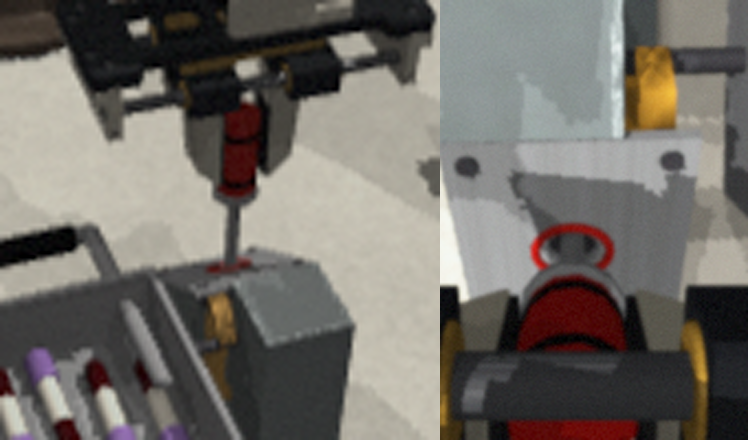

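The shank is now clearly inside the ring, about 16 mm deep. I'm pivoting now.

{"op": "drive_tool", "data": {
  "increments": [
    {"tx": -0.022, "ty": -0.002, "tz": -0.003, "turn": 0, "grip": 1},
    {"tx": -0.033, "ty": -0.003, "tz": -0.005, "turn": 0, "grip": 1},
    {"tx": -0.044, "ty": -0.005, "tz": -0.008, "turn": 0, "grip": 1},
    {"tx": -0.054, "ty": -0.006, "tz": -0.01, "turn": 0, "grip": 1},
    {"tx": -0.064, "ty": -0.007, "tz": -0.013, "turn": 0, "grip": 1},
    {"tx": -0.075, "ty": -0.008, "tz": -0.017, "turn": 0, "grip": 1},
    {"tx": -0.085, "ty": -0.009, "tz": -0.021, "turn": 0, "grip": 1},
    {"tx": -0.095, "ty": -0.01, "tz": -0.025, "turn": 0, "grip": 1},
    {"tx": -0.104, "ty": -0.011, "tz": -0.03, "turn": 0, "grip": 1},
    {"tx": -0.114, "ty": -0.012, "tz": -0.035, "turn": 0, "grip": 1},
    {"tx": -0.123, "ty": -0.013, "tz": -0.041, "turn": 0, "grip": 1},
    {"tx": -0.131, "ty": -0.014, "tz": -0.046, "turn": 0, "grip": 1},
    {"tx": -0.139, "ty": -0.015, "tz": -0.052, "turn": 0, "grip": 1},
    {"tx": -0.139, "ty": -0.015, "tz": -0.052, "turn": 0, "grip": 1},
    {"tx": -0.139, "ty": -0.015, "tz": -0.052, "turn": 0, "grip": 1}
  ],
  "newtons": 6
}}

```text
clock: 10.95
position: [0.484, 0.0653, 0.1782]
ee_rot: [-3.138, -0.155, -0.002]
force: [0.6, 0.3, -0.6]
width: 0.261
```

```bash
python3 - <<'E'
from h import *
s=observe();w=get_image("wrist");print(s["clock"],s["position"],s["force"])
sc=get_image("scene")
A=cv2.resize(sc[120:230,230:340],None,fx=4,fy=4,interpolation=cv2.INTER_CUBIC)
B=cv2.resize(w[110:310,220:360],None,fx=2.2,fy=2.2,interpolation=cv2.INTER_CUBIC)
cv2.imwrite("pics/c6.png",np.hstack([A,B])[...,::-1])
E
```

```text
10.95 [0.48398987 0.06525518 0.17815785] [ 0.63076004  0.33294265 -0.60155454]
```

View pics/c6.png

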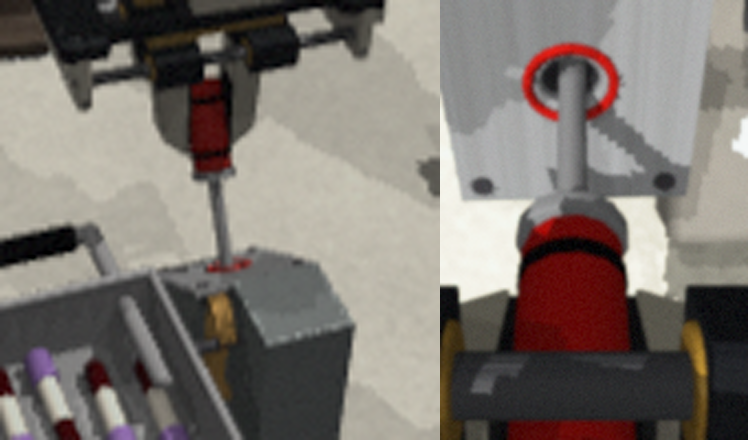

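The pin has pivoted to the bore's lean. I'm firming the grip and pushing along the bore.

{"op": "drive_tool", "data": {
  "increments": [
    {"tx": 0, "ty": 0, "tz": 0, "turn": 0, "grip": 1},
    {"tx": 0, "ty": 0, "tz": 0, "turn": 0, "grip": 1},
    {"tx": 0.006, "ty": 0.001, "tz": -0.008, "turn": 0, "grip": 1},
    {"tx": 0.012, "ty": 0.001, "tz": -0.017, "turn": 0, "grip": 1},
    {"tx": 0.018, "ty": 0.002, "tz": -0.026, "turn": 0, "grip": 1},
    {"tx": 0.024, "ty": 0.003, "tz": -0.034, "turn": 0, "grip": 1},
    {"tx": 0.03, "ty": 0.003, "tz": -0.043, "turn": 0, "grip": 1},
    {"tx": 0.037, "ty": 0.004, "tz": -0.053, "turn": 0, "grip": 1},
    {"tx": 0.04, "ty": 0.004, "tz": -0.057, "turn": 0, "grip": 1},
    {"tx": 0.042, "ty": 0.004, "tz": -0.061, "turn": 0, "grip": 1},
    {"tx": 0.044, "ty": 0.005, "tz": -0.064, "turn": 0, "grip": 1},
    {"tx": 0.046, "ty": 0.005, "tz": -0.067, "turn": 0, "grip": 1},
    {"tx": 0.046, "ty": 0.005, "tz": -0.067, "turn": 0, "grip": 1}
  ],
  "newtons": 40
}}

```text
clock: 12.35
position: [0.5016, 0.0671, 0.1514]
ee_rot: [3.138, 0.155, -0.001]
force: [-4.6, -0.6, 4.6]
width: 0.258
```

```bash
cat > bar.py <<'E'
from h import *
def look(tag):
    s=observe();sc=get_image("scene");cv2.imwrite(f"pics/s{tag}.png",sc[...,::-1])
    print(s["clock"],s["position"].round(4),s["force"].round(1),s["width"])
    g=cv2.cvtColor(sc,cv2.COLOR_RGB2GRAY)[160:200,190:260]<40
    for c,st in blobs(g,g,40): print("dark",c+[190,160],st)
E
python3 -c "
from bar import *
look('7')
im=cv2.imread('pics/scene0.png',0)[160:200,190:260]<40
for c,st in blobs(im,im,40): print('start',c+[190,160],st)"
```

```text
12.35 [0.5016 0.0671 0.1514] [-4.6 -0.6  4.6] 0.25753602640847023
dark [224.8 184.3] [ 12  17  47  16 277]
start [224.7 184.3] [ 12  17  47  16 274]
```

{"op": "drive_tool", "data": {
  "increments": [
    {"tx": 0.001, "ty": 0, "tz": -0.002, "turn": 0, "grip": 1},
    {"tx": 0.003, "ty": 0, "tz": -0.004, "turn": 0, "grip": 1},
    {"tx": 0.004, "ty": 0.001, "tz": -0.006, "turn": 0, "grip": 1},
    {"tx": 0.005, "ty": 0.001, "tz": -0.007, "turn": 0, "grip": 1},
    {"tx": 0.005, "ty": 0.001, "tz": -0.007, "turn": 0, "grip": 1}
  ],
  "newtons": 40
}}

```text
clock: 12.9
position: [0.5029, 0.0674, 0.1484]
ee_rot: [3.137, 0.155, -0.003]
force: [-5.2, -1.1, 2.0]
width: 0.255
```

```bash
python3 -c "
from bar import *
look('8')"
```

```text
12.9 [0.5029 0.0674 0.1484] [-5.2 -1.1  2. ] 0.25538102905401894
dark [224.6 180.1] [ 11  13  49  15 288]
```

```bash
python3 -c "
from bar import *
C=cam('scene')
Y=np.radians(6);e=np.array([np.cos(Y),np.sin(Y),0]);ax=np.array([.652,-.0626,.09])+.08*e
for th in (0,.03,.06,.09,.115):
    a=np.pi-np.arctan2(35,230)-th;r=np.hypot(.23,.035);print(th,proj(C,ax+r*(np.cos(a)*e+np.array([0,0,np.sin(a)]))))
look('9')"
```

```text
0 [224.71101846 183.89037631]
0.03 [224.6047058 182.0974758]
0.06 [224.51863223 180.34828893]
0.09 [224.45323445 178.64464892]
0.115 [224.41485029 177.26110327]
12.95 [0.5029 0.0674 0.1484] [-5.1 -0.7  2.5] 0.2523747945821525
dark [224.5 179.4] [ 11  12  49  16 294]
```

The push let the catch go: the handle has risen about 5 px, roughly 0.09 rad. The dock model also agrees, with the bar predicted within 0.5 px. I'm retracting to about 20 mm depth, then pivoting the pin upright against the hole rim.

{"op": "drive_tool", "data": {
  "increments": [
    {"tx": 0, "ty": 0, "tz": 0, "turn": 0, "grip": 1},
    {"tx": 0, "ty": 0, "tz": 0, "turn": 0, "grip": 1},
    {"tx": -0.01, "ty": -0.001, "tz": 0.015, "turn": 0, "grip": 1},
    {"tx": -0.025, "ty": -0.002, "tz": 0.035, "turn": 0, "grip": 1},
    {"tx": -0.04, "ty": -0.004, "tz": 0.057, "turn": 0, "grip": 1},
    {"tx": -0.052, "ty": -0.005, "tz": 0.075, "turn": 0, "grip": 1},
    {"tx": -0.052, "ty": -0.005, "tz": 0.075, "turn": 0, "grip": 1}
  ],
  "newtons": 40
}}

```text
clock: 13.7
position: [0.4822, 0.0655, 0.1799]
ee_rot: [3.137, 0.155, 0.001]
force: [0.2, -0.1, 0.7]
width: 0.256
```

```bash
python3 -c "
from bar import *
look('10')"
```

```text
13.7 [0.4822 0.0655 0.1799] [ 0.2 -0.1  0.7] 0.25587473452310844
dark [224.7 177.8] [ 11  10  49  16 298]
```

{"op": "drive_tool", "data": {
  "increments": [
    {"tx": 0, "ty": 0, "tz": 0, "turn": 0, "grip": 1},
    {"tx": 0, "ty": 0, "tz": 0, "turn": 0, "grip": 1},
    {"tx": 0.017, "ty": 0.001, "tz": 0.004, "turn": 0, "grip": 1},
    {"tx": 0.027, "ty": 0.002, "tz": 0.009, "turn": 0, "grip": 1},
    {"tx": 0.037, "ty": 0.003, "tz": 0.015, "turn": 0, "grip": 1},
    {"tx": 0.057, "ty": 0.005, "tz": 0.024, "turn": 0, "grip": 1},
    {"tx": 0.068, "ty": 0.007, "tz": 0.028, "turn": 0, "grip": 1},
    {"tx": 0.079, "ty": 0.008, "tz": 0.032, "turn": 0, "grip": 1},
    {"tx": 0.09, "ty": 0.009, "tz": 0.035, "turn": 0, "grip": 1},
    {"tx": 0.101, "ty": 0.01, "tz": 0.037, "turn": 0, "grip": 1},
    {"tx": 0.113, "ty": 0.012, "tz": 0.04, "turn": 0, "grip": 1},
    {"tx": 0.124, "ty": 0.013, "tz": 0.042, "turn": 0, "grip": 1},
    {"tx": 0.136, "ty": 0.014, "tz": 0.044, "turn": 0, "grip": 1},
    {"tx": 0.147, "ty": 0.015, "tz": 0.045, "turn": 0, "grip": 1},
    {"tx": 0.147, "ty": 0.015, "tz": 0.045, "turn": 0, "grip": 1},
    {"tx": 0.147, "ty": 0.015, "tz": 0.045, "turn": 0, "grip": 1}
  ],
  "newtons": 6
}}

```text
clock: 15.35
position: [0.5414, 0.0716, 0.1974]
ee_rot: [3.138, 0.155, 0.001]
force: [0.5, -0.3, -1.6]
width: 0.258
```

{"op": "drive_tool", "data": {
  "increments": [
    {"tx": 0, "ty": 0, "tz": 0, "turn": 0, "grip": 1},
    {"tx": 0, "ty": 0, "tz": 0, "turn": 0, "grip": 1},
    {"tx": 0, "ty": 0, "tz": 0.03, "turn": 0, "grip": 1},
    {"tx": 0, "ty": 0, "tz": 0.08, "turn": 0, "grip": 1},
    {"tx": 0, "ty": 0, "tz": 0.16, "turn": 0, "grip": 1},
    {"tx": 0, "ty": 0, "tz": 0.24, "turn": 0, "grip": 1},
    {"tx": 0, "ty": 0, "tz": 0.28, "turn": 0, "grip": 1},
    {"tx": 0, "ty": 0, "tz": 0.28, "turn": 0, "grip": 1},
    {"tx": 0, "ty": 0, "tz": 0.28, "turn": 0, "grip": 1}
  ],
  "newtons": 20
}}

```text
clock: 16.25
position: [0.5413, 0.0716, 0.3095]
ee_rot: [3.138, 0.155, 0.002]
force: [0.1, -0.5, -1.3]
width: 0.258
```

```bash
python3 - <<'E'
from bar import *
s=observe();w=get_image("wrist");look("11");sc=cv2.imread("pics/s11.png")[...,::-1]
A=cv2.resize(sc[60:230,200:340],None,fx=2.6,fy=2.6,interpolation=cv2.INTER_CUBIC)
B=cv2.resize(w[150:370,200:360],(320,442),interpolation=cv2.INTER_CUBIC)
cv2.imwrite("pics/c11.png",np.hstack([A,B])[...,::-1])
E
```

```text
16.3 [0.5409 0.0715 0.3087] [-1.3 -0.6 -1.9] 0.259752832303717
dark [224.5 177.9] [ 11  11  49  15 299]
```

View pics/c11.png

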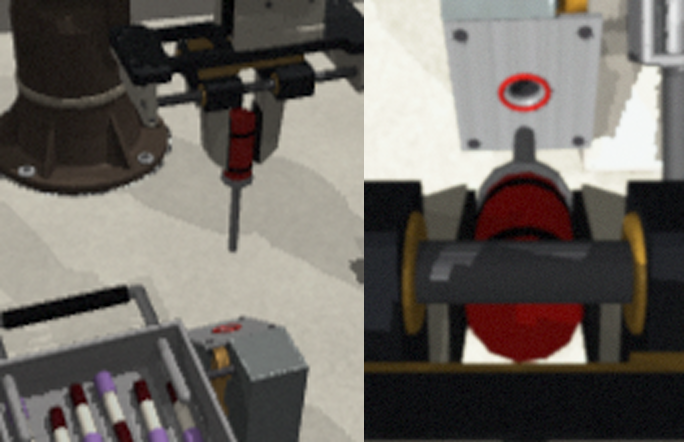

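```bash
python3 - <<'E'
from h import *
s=observe();p=np.array(s["position"]);C=cam("scene");W=cam("wrist",s)
tip=p-[0,0,.0942];print(p,proj(C,tip),proj(W,tip),proj(C,tip+[-.01,0,0]),proj(W,tip+[.01,0,0]))
print(tri([ray(C,(289.6,156.2)),ray(W,(280,213))])-p)
E
```

```text
[0.5407756  0.07139047 0.30836056] [289.52844766 156.81919982] [278.48334503 213.89127343] [288.4416043 154.1398495] [279.74463459 201.39412399]
[ 0.00181828 -0.00074716 -0.0908257 ]
```

The pin hangs upright, with its tip within 2 mm of the vertical prediction, and the handle has popped up. I'm returning to the rack.

{"op": "drive_tool", "data": {
  "increments": [
    {"tx": 0, "ty": -0.06, "tz": 0, "turn": 0, "grip": 1},
    {"tx": 0, "ty": -0.15, "tz": 0, "turn": 0, "grip": 1},
    {"tx": -0.01, "ty": -0.25, "tz": 0, "turn": 0, "grip": 1},
    {"tx": -0.02, "ty": -0.35, "tz": 0, "turn": 0, "grip": 1},
    {"tx": -0.03, "ty": -0.45, "tz": 0, "turn": 0, "grip": 1},
    {"tx": -0.03, "ty": -0.55, "tz": 0, "turn": 0, "grip": 1},
    {"tx": -0.03, "ty": -0.65, "tz": 0, "turn": 0, "grip": 1},
    {"tx": -0.03, "ty": -0.75, "tz": 0, "turn": 0, "grip": 1},
    {"tx": -0.03, "ty": -0.85, "tz": 0, "turn": 0, "grip": 1},
    {"tx": -0.03, "ty": -0.94, "tz": 0, "turn": 0, "grip": 1},
    {"tx": -0.03, "ty": -1, "tz": 0, "turn": 0, "grip": 1},
    {"tx": -0.03, "ty": -1, "tz": 0, "turn": 0, "grip": 1}
  ],
  "newtons": 20
}}

```text
clock: 17.55
position: [0.5268, -0.3331, 0.3063]
ee_rot: [3.137, 0.146, -0.007]
force: [-0.0, 0.2, -0.9]
width: 0.258
```

{"op": "drive_tool", "data": {
  "increments": [
    {"tx": 0.003, "ty": -0.083, "tz": 0, "turn": 0, "grip": 1},
    {"tx": 0.003, "ty": -0.083, "tz": -0.1, "turn": 0, "grip": 1},
    {"tx": 0.003, "ty": -0.083, "tz": -0.2, "turn": 0, "grip": 1},
    {"tx": 0.003, "ty": -0.083, "tz": -0.255, "turn": 0, "grip": 1},
    {"tx": 0.003, "ty": -0.083, "tz": -0.255, "turn": 0, "grip": 1},
    {"tx": 0.003, "ty": -0.083, "tz": -0.255, "turn": 0, "grip": 1}
  ],
  "newtons": 20
}}

```text
clock: 18.15
position: [0.5281, -0.3656, 0.2044]
ee_rot: [3.138, 0.147, -0.008]
force: [1.4, -0.4, -0.1]
width: 0.256
```

```bash
python3 - <<'E'
from h import *
s=observe();w=get_image("wrist");sc=get_image("scene");p=np.array(s["position"]);print(s["clock"],p)
C=cam("scene");W=cam("wrist",s);h=np.array([.529,-.3665,.088])
print("scene: hole",proj(C,h),"tip",proj(C,p-[0,0,.0942]),"wrist hole",proj(W,h),"tip",proj(W,p-[0,0,.0942]))
A=cv2.resize(sc[120:260,60:160],None,fx=3.2,fy=3.2,interpolation=cv2.INTER_CUBIC)
B=cv2.resize(w[110:270,200:360],(448,448),interpolation=cv2.INTER_CUBIC)
cv2.imwrite("pics/c12.png",np.hstack([A,B])[...,::-1])
E
```

```text
18.15 [ 0.52814116 -0.36557311  0.20436941]
scene: hole [104.73268923 219.97706146] tip [102.23973686 213.17001108] wrist hole [279.79485217 205.73787493] tip [278.53164992 213.41812631]
```

View pics/c12.png

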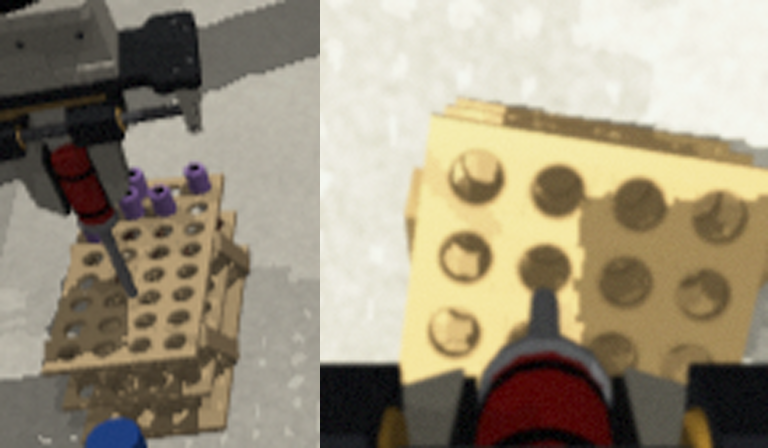

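The tip matches the vertical prediction and sits just above its hole (second row, second column). I'm lowering it in.

{"op": "drive_tool", "data": {
  "increments": [
    {"tx": 0.002, "ty": -0.002, "tz": -0.02, "turn": 0, "grip": 1},
    {"tx": 0.002, "ty": -0.002, "tz": -0.04, "turn": 0, "grip": 1},
    {"tx": 0.002, "ty": -0.002, "tz": -0.07, "turn": 0, "grip": 1},
    {"tx": 0.002, "ty": -0.002, "tz": -0.1, "turn": 0, "grip": 1},
    {"tx": 0.002, "ty": -0.002, "tz": -0.13, "turn": 0, "grip": 1},
    {"tx": 0.002, "ty": -0.002, "tz": -0.16, "turn": 0, "grip": 1},
    {"tx": 0.002, "ty": -0.002, "tz": -0.19, "turn": 0, "grip": 1},
    {"tx": 0.002, "ty": -0.002, "tz": -0.215, "turn": 0, "grip": 1},
    {"tx": 0.002, "ty": -0.002, "tz": -0.23, "turn": 0, "grip": 1},
    {"tx": 0.002, "ty": -0.002, "tz": -0.238, "turn": 0, "grip": 1},
    {"tx": 0.002, "ty": -0.002, "tz": -0.24, "turn": 0, "grip": 1},
    {"tx": 0.002, "ty": -0.002, "tz": -0.24, "turn": 0, "grip": 1}
  ],
  "newtons": 12
}}

```text
clock: 19.45
position: [0.53, -0.3672, 0.1103]
ee_rot: [3.136, 0.147, -0.003]
force: [0.3, -0.2, -0.9]
width: 0.258
```

{"op": "drive_tool", "data": {
  "increments": [
    {"tx": -0.001, "ty": 0.001, "tz": -0.004, "turn": 0, "grip": 1},
    {"tx": -0.001, "ty": 0.001, "tz": -0.008, "turn": 0, "grip": 1},
    {"tx": -0.001, "ty": 0.001, "tz": -0.008, "turn": 0, "grip": 1},
    {"tx": -0.001, "ty": 0.001, "tz": -0.008, "turn": 0, "grip": -0.2},
    {"tx": -0.001, "ty": 0.001, "tz": -0.008, "turn": 0, "grip": -0.2},
    {"tx": -0.001, "ty": 0.001, "tz": -0.008, "turn": 0, "grip": -0.2},
    {"tx": -0.001, "ty": 0.001, "tz": -0.008, "turn": 0, "grip": -0.2},
    {"tx": -0.001, "ty": 0.001, "tz": -0.008, "turn": 0, "grip": -0.2},
    {"tx": -0.001, "ty": 0.001, "tz": 0.05, "turn": 0, "grip": -0.2},
    {"tx": -0.001, "ty": 0.001, "tz": 0.15, "turn": 0, "grip": -0.2},
    {"tx": -0.001, "ty": 0.001, "tz": 0.25, "turn": 0, "grip": -0.2},
    {"tx": -0.001, "ty": 0.001, "tz": 0.35, "turn": 0, "grip": -0.2},
    {"tx": -0.001, "ty": 0.001, "tz": 0.41, "turn": 0, "grip": -0.2},
    {"tx": -0.001, "ty": 0.001, "tz": 0.41, "turn": 0, "grip": -0.2}
  ],
  "newtons": 12
}}

```text
clock: 20.85
position: [0.5313, -0.3678, 0.2789]
ee_rot: [3.132, 0.146, 0.006]
force: [0.5, -0.6, -0.6]
width: 0.599
```

```bash
python3 - <<'E'
from h import *
s=observe();w=get_image("wrist");sc=get_image("scene");print(s["clock"],s["position"],s["width"],s["joints"])
C=cam("wrist",s);S=cam("scene");cv2.imwrite("pics/w13.png",w[...,::-1]);cv2.imwrite("pics/s13.png",sc[...,::-1])
for c,st in blobs(w,red(w),30): print(c,st,plane(C,c,.148))
for c,st in blobs(sc,red(sc)[:, :],10):
    if c[0]<130: print("scene",c,st)
E
```

```text
20.85 [ 0.53132037 -0.36783089  0.27885646] 0.5992294430161476 [ 0.58421393  0.43649978 -0.09581524  1.43901457  0.04614477  1.26122839
 -0.99387767]
[277.4 203.3] [265 186  26  34 665] [ 0.53196015 -0.36755074  0.148     ]
scene [ 96.8 203.2] [ 91 199  12  10  88]
scene [101.3 212.7] [ 95 207  13  11  90]
scene [104.5 219.3] [100 217   9   5  17]
```

The pin stands in its hole again: the red blob matches the start within 1 px. I'm moving to the handle and turning the jaws across the bar.

{"op": "drive_tool", "data": {
  "increments": [
    {"tx": 0, "ty": 0.1, "tz": 0, "turn": 0.14, "grip": 0},
    {"tx": -0.02, "ty": 0.2, "tz": 0, "turn": 0.28, "grip": 0},
    {"tx": -0.04, "ty": 0.3, "tz": 0, "turn": 0.42, "grip": 0},
    {"tx": -0.058, "ty": 0.4, "tz": 0, "turn": 0.56, "grip": 0},
    {"tx": -0.058, "ty": 0.5, "tz": 0, "turn": 0.7, "grip": 0},
    {"tx": -0.058, "ty": 0.6, "tz": 0, "turn": 0.84, "grip": 0},
    {"tx": -0.058, "ty": 0.68, "tz": 0, "turn": 0.96, "grip": 0},
    {"tx": -0.058, "ty": 0.725, "tz": 0, "turn": 1, "grip": 0},
    {"tx": -0.058, "ty": 0.725, "tz": 0, "turn": 1, "grip": 0},
    {"tx": -0.058, "ty": 0.725, "tz": 0, "turn": 1, "grip": 0}
  ],
  "newtons": 25
}}

```text
clock: 21.95
position: [0.5062, -0.0782, 0.2738]
ee_rot: [2.645, 1.69, -0.002]
force: [-0.6, -1.1, 0.6]
width: 0.502
```

{"op": "drive_tool", "data": {
  "increments": [
    {"tx": 0, "ty": 0, "tz": 0, "turn": 0.14, "grip": 0},
    {"tx": 0, "ty": 0, "tz": 0, "turn": 0.28, "grip": 0},
    {"tx": 0, "ty": 0, "tz": 0, "turn": 0.42, "grip": 0},
    {"tx": 0, "ty": 0, "tz": 0, "turn": 0.51, "grip": 0},
    {"tx": 0, "ty": 0, "tz": 0, "turn": 0.51, "grip": 0},
    {"tx": 0, "ty": 0, "tz": 0, "turn": 0.51, "grip": 0}
  ],
  "newtons": 25
}}

```text
clock: 22.55
position: [0.5061, -0.0798, 0.2735]
ee_rot: [2.112, 2.321, -0.001]
force: [-1.0, 0.2, -0.1]
width: 0.501
```

```bash
python3 - <<'E'
from h import *
s=observe();w=get_image("wrist");p=np.array(s["position"]);print(s["clock"],p,s["ee_rot"],s["width"])
C=cam("wrist",s);cv2.imwrite("pics/w14.png",w[...,::-1])
e=np.array([np.cos(np.radians(6)),np.sin(np.radians(6)),0]);n=np.array([-e[1],e[0],0])
H=np.array([.5083,-.0777,.1512])
for k in(-.059,0,.059): print(k,proj(C,H+k*n))
print("tcp",proj(C,p))
g=cv2.cvtColor(w,cv2.COLOR_RGB2GRAY)
for v in range(60,260,25):
    r=g[v]<45;x=np.flatnonzero(np.diff(r.astype(int)));print(v,x)
E
```

```text
22.55 [ 0.50614435 -0.07984132  0.27348839] [ 2.11242094e+00  2.32123633e+00 -1.08029092e-03] 0.5014531000933778
-0.059 [282.69303264 265.73132154]
0 [282.06071043 201.78137564]
0.059 [281.35983198 130.89798984]
tcp [279.38134282 259.24015807]
60 [409 412]
85 []
110 []
135 [274 293 341 346]
160 [275 294]
185 [275 294 343 345]
210 [276 295 371 386]
235 [277 295 340 344]
```

The bar lies at wrist columns 275–294, so its centre is near x = 0.510. I'm lowering over it and closing.

{"op": "drive_tool", "data": {
  "increments": [
    {"tx": 0.01, "ty": 0.005, "tz": -0.08, "turn": 0, "grip": 0},
    {"tx": 0.01, "ty": 0.005, "tz": -0.16, "turn": 0, "grip": 0},
    {"tx": 0.01, "ty": 0.005, "tz": -0.24, "turn": 0, "grip": 0},
    {"tx": 0.01, "ty": 0.005, "tz": -0.3, "turn": 0, "grip": 0},
    {"tx": 0.01, "ty": 0.005, "tz": -0.34, "turn": 0, "grip": 0},
    {"tx": 0.01, "ty": 0.005, "tz": -0.353, "turn": 0, "grip": 0},
    {"tx": 0.01, "ty": 0.005, "tz": -0.353, "turn": 0, "grip": 0},
    {"tx": 0.01, "ty": 0.005, "tz": -0.353, "turn": 0, "grip": 1},
    {"tx": 0.01, "ty": 0.005, "tz": -0.353, "turn": 0, "grip": 1},
    {"tx": 0.01, "ty": 0.005, "tz": -0.353, "turn": 0, "grip": 1},
    {"tx": 0.01, "ty": 0.005, "tz": -0.353, "turn": 0, "grip": 1},
    {"tx": 0.01, "ty": 0.005, "tz": -0.353, "turn": 0, "grip": 1},
    {"tx": 0.01, "ty": 0.005, "tz": -0.353, "turn": 0, "grip": 1},
    {"tx": 0.01, "ty": 0.005, "tz": -0.353, "turn": 0, "grip": 1}
  ],
  "newtons": 25
}}

```text
clock: 24.0
position: [0.5114, -0.0774, 0.1329]
ee_rot: [2.11, 2.321, 0.002]
force: [5.3, 0.0, 0.5]
width: 0.19
```

```bash
python3 - <<'E'
from h import *
s=observe();c=np.array(s["position"]);print(s["clock"],c,s["force"],s["width"])
Y=np.radians(6);e=np.array([np.cos(Y),np.sin(Y),0]);z=np.array([0,0,1.])
r=np.hypot(.23,.035);a0=np.pi-np.arctan2(.035,.23)
P=lambda t:r*(np.cos(a0-t)*e+np.sin(a0-t)*z)
for t in list(np.arange(.115,1.22,.05))+[1.17,1.2]: print(round(t,3),((P(t)-P(.115))/.4).round(3))
for t in(0,-.02): print(t,((P(t)-P(.115))/.4).round(3))
E
```

```text
24.0 [ 0.51141195 -0.07740907  0.13290922] [5.27212682e+00 5.13376351e-03 4.60727445e-01] 0.18970137486017644
0.115 [0. 0. 0.]
0.165 [0.008 0.001 0.028]
0.215 [0.018 0.002 0.055]
0.265 [0.029 0.003 0.082]
0.315 [0.041 0.004 0.108]
0.365 [0.055 0.006 0.134]
0.415 [0.07  0.007 0.159]
0.465 [0.086 0.009 0.183]
0.515 [0.103 0.011 0.206]
0.565 [0.122 0.013 0.229]
0.615 [0.141 0.015 0.25 ]
0.665 [0.162 0.017 0.271]
0.715 [0.183 0.019 0.29 ]
0.765 [0.206 0.022 0.308]
0.815 [0.229 0.024 0.326]
0.865 [0.253 0.027 0.341]
0.915 [0.278 0.029 0.356]
0.965 [0.304 0.032 0.37 ]
1.015 [0.33  0.035 0.382]
1.065 [0.357 0.038 0.392]
1.115 [0.385 0.04  0.402]
1.165 [0.412 0.043 0.41 ]
1.215 [0.44  0.046 0.417]
1.17 [0.415 0.044 0.411]
1.2 [0.432 0.045 0.415]
0 [-0.014 -0.001 -0.065]
-0.02 [-0.015 -0.002 -0.077]
```

Gripped at 17.5 mm. Now lifting along the arc.

{"op": "drive_tool", "data": {
  "increments": [
    {"tx": 0.011, "ty": 0.001, "tz": 0.028, "turn": 0, "grip": 1},
    {"tx": 0.021, "ty": 0.002, "tz": 0.055, "turn": 0, "grip": 1},
    {"tx": 0.032, "ty": 0.003, "tz": 0.082, "turn": 0, "grip": 1},
    {"tx": 0.044, "ty": 0.004, "tz": 0.108, "turn": 0, "grip": 1},
    {"tx": 0.058, "ty": 0.006, "tz": 0.134, "turn": 0, "grip": 1},
    {"tx": 0.073, "ty": 0.007, "tz": 0.159, "turn": 0, "grip": 1},
    {"tx": 0.089, "ty": 0.009, "tz": 0.183, "turn": 0, "grip": 1},
    {"tx": 0.106, "ty": 0.011, "tz": 0.206, "turn": 0, "grip": 1},
    {"tx": 0.125, "ty": 0.013, "tz": 0.229, "turn": 0, "grip": 1},
    {"tx": 0.144, "ty": 0.015, "tz": 0.25, "turn": 0, "grip": 1},
    {"tx": 0.165, "ty": 0.017, "tz": 0.271, "turn": 0, "grip": 1},
    {"tx": 0.186, "ty": 0.019, "tz": 0.29, "turn": 0, "grip": 1},
    {"tx": 0.186, "ty": 0.019, "tz": 0.29, "turn": 0, "grip": 1}
  ],
  "newtons": 25
}}

```text
clock: 25.3
position: [0.5841, -0.0686, 0.2518]
ee_rot: [2.11, 2.324, -0.002]
force: [-19.7, 1.9, 18.9]
width: 0.187
```

```bash
cat > arc.py <<'E'
from h import *
Y=np.radians(6);e=np.array([np.cos(Y),np.sin(Y),0]);z=np.array([0,0,1.])
r=np.hypot(.23,.035);a0=np.pi-np.arctan2(.035,.23)
A=np.array([.5114,-.0774,.1329]);O=A+.2257*e-.0568*z
T=lambda t:O+r*(np.cos(a0-t)*e+np.sin(a0-t)*z)
def theta(p): d=p-O;return a0-np.arctan2(d[2],d@e),np.hypot(d[2],d@e)-r
def state():
    s=observe();p=np.array(s["position"]);print(s["clock"],p.round(4),np.round(s["force"],1),"theta,dr",np.round(theta(p),4),"w",round(s["width"],3));return p
E
python3 - <<'E'
from arc import *
p=state()
for t in(.75,.8,.85,.9,.95,1.0,1.05,1.1,1.14,1.17,1.19): print(t,((T(t)-p)/.4).round(3))
E
```

```text
25.3 [ 0.5841 -0.0686  0.2518] [-19.7   1.9  18.9] theta,dr [0.7051 0.    ] w 0.187
0.75 [ 0.02  -0.001  0.017]
0.8 [0.043 0.002 0.034]
0.85 [0.067 0.004 0.05 ]
0.9 [0.092 0.007 0.065]
0.95 [0.118 0.01  0.079]
1.0 [0.144 0.012 0.092]
1.05 [0.17  0.015 0.103]
1.1 [0.198 0.018 0.113]
1.14 [0.22 0.02 0.12]
1.17 [0.236 0.022 0.124]
1.19 [0.248 0.023 0.127]
```

{"op": "drive_tool", "data": {
  "increments": [
    {"tx": 0, "ty": -0.002, "tz": 0, "turn": 0, "grip": 1},
    {"tx": 0.02, "ty": -0.001, "tz": 0.017, "turn": 0, "grip": 1},
    {"tx": 0.043, "ty": 0.002, "tz": 0.034, "turn": 0, "grip": 1},
    {"tx": 0.067, "ty": 0.004, "tz": 0.05, "turn": 0, "grip": 1},
    {"tx": 0.092, "ty": 0.007, "tz": 0.065, "turn": 0, "grip": 1},
    {"tx": 0.118, "ty": 0.01, "tz": 0.079, "turn": 0, "grip": 1},
    {"tx": 0.144, "ty": 0.012, "tz": 0.092, "turn": 0, "grip": 1},
    {"tx": 0.17, "ty": 0.015, "tz": 0.103, "turn": 0, "grip": 1},
    {"tx": 0.198, "ty": 0.018, "tz": 0.113, "turn": 0, "grip": 1},
    {"tx": 0.22, "ty": 0.02, "tz": 0.12, "turn": 0, "grip": 1},
    {"tx": 0.22, "ty": 0.02, "tz": 0.12, "turn": 0, "grip": 1}
  ],
  "newtons": 25
}}

```text
clock: 26.4
position: [0.6734, -0.059, 0.3014]
ee_rot: [2.109, 2.325, 0.002]
force: [-2.7, 5.5, 5.9]
width: 0.188
```

```bash
python3 -c "
from arc import *
p=state();print(((T(1.18)-p)/.4).round(3))"
```

```text
26.4 [ 0.6734 -0.059   0.3014] [-2.7  5.5  5.9] theta,dr [1.1485 0.0012] w 0.188
[ 0.019 -0.001  0.002]
```

{"op": "drive_tool", "data": {
  "increments": [
    {"tx": 0.01, "ty": 0.001, "tz": 0.001, "turn": 0, "grip": 1},
    {"tx": 0.019, "ty": 0.002, "tz": 0.003, "turn": 0, "grip": 1},
    {"tx": 0.019, "ty": 0.002, "tz": 0.003, "turn": 0, "grip": 1},
    {"tx": 0.019, "ty": 0.002, "tz": 0.003, "turn": 0, "grip": 1},
    {"tx": 0.019, "ty": 0.002, "tz": 0.003, "turn": 0, "grip": 1},
    {"tx": 0.019, "ty": 0.002, "tz": 0.003, "turn": 0, "grip": 1},
    {"tx": 0.019, "ty": 0.002, "tz": 0.003, "turn": 0, "grip": 1},
    {"tx": 0.019, "ty": 0.002, "tz": 0.003, "turn": 0, "grip": 1}
  ],
  "newtons": 25
}}

```text
clock: 27.2
position: [0.6812, -0.0582, 0.3033]
ee_rot: [2.108, 2.325, 0.004]
force: [-3.3, 3.5, 5.6]
width: 0.185
```

```bash
python3 - <<'E'
from arc import *
p=state();sc=get_image("scene");tp=get_image("top")
A=cv2.resize(sc[150:420,150:390],(480,540),interpolation=cv2.INTER_CUBIC)
B=cv2.resize(tp[70:205,235:350],(300,352),interpolation=cv2.INTER_CUBIC)
I=np.zeros((540,780,3),np.uint8);I[:,:480]=A;I[:352,480:]=B;cv2.imwrite("pics/c15.png",I[...,::-1])
for n,im in(("scene",sc),("top",tp)):
    h=cv2.cvtColor(im,cv2.COLOR_RGB2HSV);m=(h[...,0]>120)&(h[...,0]<150)&(h[...,1]>60)&(h[...,2]>60)
    for c,st in blobs(im,m,8):
        if (n=="scene" and 180<c[0]<370 and c[1]>150) or (n=="top" and 235<c[0]<350): print(n,c,st)
E
```

```text
27.2 [ 0.6812 -0.0582  0.3033] [-3.3  3.5  5.6] theta,dr [1.1832e+00 1.1000e-03] w 0.185
scene [302.5 305.1] [298 300   9  10  59]
scene [293.9 308.8] [290 304   8  10  61]
scene [267.6 319.3] [260 313  16  13 138]
scene [292.9 350.6] [288 345  11  13  81]
scene [246.3 366.7] [242 361  10  13  89]
top [282.  124.5] [280 122   5   6  21]
top [290.6 145.8] [289 144   4   5  14]
```

View pics/c15.png

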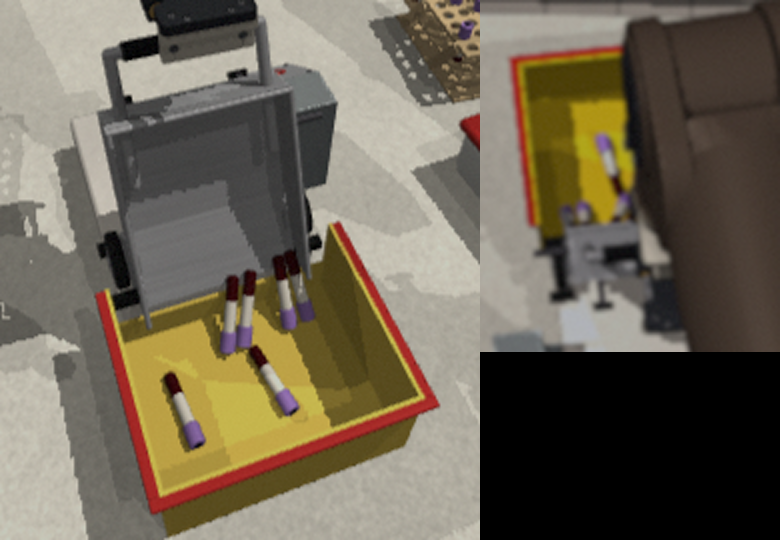

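All six tubes are in the bin (scene view): two lie flat and four lean cap-down near its low wall. Now lowering slowly along the arc.

```bash
python3 - <<'E'
from arc import *
p=state()
for t in(1.15,1.12,1.09,1.06,1.02,.98,.94,.9,.86,.82,.78,.74,.7,.66,.62,.58): print(t,((T(t)-p)/.4).round(3))
print('from .58')
for t in(.54,.5,.46,.42,.38,.34,.3,.26,.22,.18,.16): print(t,((T(t)-T(.58))/.4).round(3))
E
```

```text
27.3 [ 0.6812 -0.0581  0.3033] [-2.9  1.8  4.8] theta,dr [1.183e+00 1.100e-03] w 0.188
1.15 [-0.017 -0.005 -0.007]
1.12 [-0.034 -0.007 -0.012]
1.09 [-0.051 -0.009 -0.018]
1.06 [-0.067 -0.011 -0.024]
1.02 [-0.088 -0.013 -0.032]
0.98 [-0.11  -0.015 -0.042]
0.94 [-0.13  -0.017 -0.052]
0.9 [-0.151 -0.019 -0.063]
0.86 [-0.17  -0.022 -0.075]
0.82 [-0.19  -0.024 -0.088]
0.78 [-0.209 -0.026 -0.101]
0.74 [-0.227 -0.027 -0.116]
0.7 [-0.245 -0.029 -0.131]
0.66 [-0.262 -0.031 -0.146]
0.62 [-0.278 -0.033 -0.163]
0.58 [-0.294 -0.035 -0.18 ]
from .58
0.54 [-0.015 -0.002 -0.018]
0.5 [-0.029 -0.003 -0.036]
0.46 [-0.043 -0.005 -0.055]
0.42 [-0.056 -0.006 -0.074]
0.38 [-0.068 -0.007 -0.094]
0.34 [-0.079 -0.008 -0.114]
0.3 [-0.09  -0.009 -0.135]
0.26 [-0.1   -0.01  -0.156]
0.22 [-0.108 -0.011 -0.177]
0.18 [-0.116 -0.012 -0.199]
0.16 [-0.12  -0.013 -0.21 ]
```

{"op": "drive_tool", "data": {
  "increments": [
    {"tx": -0.017, "ty": -0.002, "tz": -0.006, "turn": 0, "grip": 1},
    {"tx": -0.034, "ty": -0.004, "tz": -0.011, "turn": 0, "grip": 1},
    {"tx": -0.051, "ty": -0.006, "tz": -0.017, "turn": 0, "grip": 1},
    {"tx": -0.067, "ty": -0.008, "tz": -0.023, "turn": 0, "grip": 1},
    {"tx": -0.088, "ty": -0.01, "tz": -0.031, "turn": 0, "grip": 1},
    {"tx": -0.11, "ty": -0.012, "tz": -0.041, "turn": 0, "grip": 1},
    {"tx": -0.13, "ty": -0.014, "tz": -0.051, "turn": 0, "grip": 1},
    {"tx": -0.151, "ty": -0.016, "tz": -0.062, "turn": 0, "grip": 1},
    {"tx": -0.17, "ty": -0.019, "tz": -0.074, "turn": 0, "grip": 1},
    {"tx": -0.19, "ty": -0.021, "tz": -0.087, "turn": 0, "grip": 1},
    {"tx": -0.209, "ty": -0.023, "tz": -0.1, "turn": 0, "grip": 1},
    {"tx": -0.227, "ty": -0.025, "tz": -0.115, "turn": 0, "grip": 1},
    {"tx": -0.245, "ty": -0.027, "tz": -0.13, "turn": 0, "grip": 1},
    {"tx": -0.262, "ty": -0.029, "tz": -0.145, "turn": 0, "grip": 1},
    {"tx": -0.278, "ty": -0.031, "tz": -0.162, "turn": 0, "grip": 1},
    {"tx": -0.294, "ty": -0.033, "tz": -0.18, "turn": 0, "grip": 1},
    {"tx": -0.294, "ty": -0.033, "tz": -0.18, "turn": 0, "grip": 1}
  ],
  "newtons": 25
}}

```text
clock: 29.0
position: [0.562, -0.0719, 0.23]
ee_rot: [2.11, 2.325, 0.001]
force: [-0.1, -5.0, -1.6]
width: 0.188
```

```bash
python3 -c "
from arc import *
p=state()
for t in(.54,.5,.46,.42,.38,.34,.3,.26,.22,.18,.15,.12): print(t,((T(t)-p)/.4).round(3))"
```

```text
29.0 [ 0.562  -0.0719  0.23  ] [-0.1 -5.  -1.6] theta,dr [5.708e-01 2.000e-04] w 0.188
0.54 [-0.011 -0.002 -0.014]
0.5 [-0.026 -0.003 -0.032]
0.46 [-0.039 -0.005 -0.051]
0.42 [-0.052 -0.006 -0.07 ]
0.38 [-0.064 -0.007 -0.09 ]
0.34 [-0.075 -0.008 -0.11 ]
0.3 [-0.086 -0.01  -0.131]
0.26 [-0.096 -0.011 -0.152]
0.22 [-0.104 -0.012 -0.174]
0.18 [-0.112 -0.012 -0.196]
0.15 [-0.118 -0.013 -0.212]
0.12 [-0.123 -0.013 -0.229]
```

{"op": "drive_tool", "data": {
  "increments": [
    {"tx": -0.011, "ty": -0.003, "tz": -0.014, "turn": 0, "grip": 1},
    {"tx": -0.026, "ty": -0.005, "tz": -0.032, "turn": 0, "grip": 1},
    {"tx": -0.039, "ty": -0.006, "tz": -0.051, "turn": 0, "grip": 1},
    {"tx": -0.052, "ty": -0.007, "tz": -0.07, "turn": 0, "grip": 1},
    {"tx": -0.064, "ty": -0.009, "tz": -0.09, "turn": 0, "grip": 1},
    {"tx": -0.075, "ty": -0.01, "tz": -0.11, "turn": 0, "grip": 1},
    {"tx": -0.086, "ty": -0.011, "tz": -0.131, "turn": 0, "grip": 1},
    {"tx": -0.096, "ty": -0.012, "tz": -0.152, "turn": 0, "grip": 1},
    {"tx": -0.104, "ty": -0.013, "tz": -0.174, "turn": 0, "grip": 1},
    {"tx": -0.112, "ty": -0.014, "tz": -0.196, "turn": 0, "grip": 1},
    {"tx": -0.118, "ty": -0.015, "tz": -0.212, "turn": 0, "grip": 1},
    {"tx": -0.118, "ty": -0.015, "tz": -0.212, "turn": 0, "grip": 1}
  ],
  "newtons": 45
}}

```text
clock: 30.2
position: [0.5145, -0.0777, 0.1443]
ee_rot: [2.11, 2.326, 0.0]
force: [0.6, 0.3, -0.8]
width: 0.183
```

```bash
python3 -c "
from arc import *
p=state()
for t in(.12,.1,.08,.06,.04,.02,0,-.02,-.03): print(t,((T(t)-p)/.4).round(3))
from bar import look
look('16')"
```

```text
30.2 [ 0.5145 -0.0777  0.1443] [ 0.6  0.3 -0.8] theta,dr [0.1462 0.0002] w 0.183
0.12 [-0.004  0.001 -0.015]
0.1 [-0.007  0.001 -0.026]
0.08 [-0.01   0.    -0.037]
0.06 [-0.012  0.    -0.049]
0.04 [-0.014 -0.    -0.06 ]
0.02 [-0.016 -0.    -0.072]
0 [-0.018 -0.    -0.083]
-0.02 [-0.02  -0.001 -0.095]
-0.03 [-0.021 -0.001 -0.1  ]
30.2 [ 0.5145 -0.0777  0.1443] [ 0.6  0.3 -0.8] 0.1832498116306434
dark [224.5 168.8] [ 11   0  48  24 618]
```

{"op": "drive_tool", "data": {
  "increments": [
    {"tx": -0.004, "ty": 0, "tz": -0.015, "turn": 0, "grip": 1},
    {"tx": -0.007, "ty": 0, "tz": -0.026, "turn": 0, "grip": 1},
    {"tx": -0.01, "ty": 0, "tz": -0.037, "turn": 0, "grip": 1},
    {"tx": -0.012, "ty": 0, "tz": -0.049, "turn": 0, "grip": 1},
    {"tx": -0.014, "ty": 0, "tz": -0.06, "turn": 0, "grip": 1},
    {"tx": -0.016, "ty": 0, "tz": -0.072, "turn": 0, "grip": 1},
    {"tx": -0.018, "ty": 0, "tz": -0.083, "turn": 0, "grip": 1},
    {"tx": -0.02, "ty": -0.001, "tz": -0.095, "turn": 0, "grip": 1},
    {"tx": -0.02, "ty": -0.001, "tz": -0.095, "turn": 0, "grip": 1},
    {"tx": -0.02, "ty": -0.001, "tz": -0.095, "turn": 0, "grip": 1}
  ],
  "newtons": 45
}}

```text
clock: 31.25
position: [0.5059, -0.0787, 0.1066]
ee_rot: [2.111, 2.326, -0.002]
force: [-3.8, -2.2, 5.4]
width: 0.183
```

```bash
python3 -c "
from arc import *
p=state()
from bar import look
look('17')"
```

```text
31.25 [ 0.5059 -0.0787  0.1066] [-3.8 -2.2  5.4] theta,dr [-0.0198  0.0007] w 0.183
31.25 [ 0.5059 -0.0787  0.1066] [-3.8 -2.2  5.4] 0.18335265942193685
dark [224.3 174.4] [ 12   0  47  33 898]
```

{"op": "drive_tool", "data": {
  "increments": [
    {"tx": 0.001, "ty": 0.001, "tz": -0.004, "turn": 0, "grip": 1},
    {"tx": 0.001, "ty": 0.001, "tz": -0.008, "turn": 0, "grip": 1},
    {"tx": 0.001, "ty": 0.001, "tz": -0.011, "turn": 0, "grip": 1},
    {"tx": 0.001, "ty": 0.001, "tz": -0.011, "turn": 0, "grip": 1}
  ],
  "newtons": 45
}}

```text
clock: 31.7
position: [0.5052, -0.0788, 0.1021]
ee_rot: [-2.112, -2.326, 0.005]
force: [-5.7, -2.7, 6.6]
width: 0.18
```

```bash
python3 -c "
from arc import *
p=state()"
```

```text
31.7 [ 0.5052 -0.0788  0.1021] [-5.7 -2.7  6.6] theta,dr [-0.0396  0.0008] w 0.18
```

{"op": "drive_tool", "data": {
  "increments": [
    {"tx": 0.001, "ty": 0.001, "tz": -0.004, "turn": 0, "grip": 1},
    {"tx": 0.002, "ty": 0.001, "tz": -0.008, "turn": 0, "grip": 1},
    {"tx": 0.002, "ty": 0.001, "tz": -0.008, "turn": 0, "grip": 1},
    {"tx": 0.002, "ty": 0.001, "tz": -0.008, "turn": 0, "grip": 1}
  ],
  "newtons": 45
}}

```text
clock: 32.1
position: [0.5048, -0.0789, 0.0987]
ee_rot: [-2.111, -2.325, 0.008]
force: [-6.3, -2.2, 6.6]
width: 0.181
```

```bash
python3 -c "
from arc import *
p=state()"
```

```text
32.1 [ 0.5048 -0.0789  0.0987] [-6.3 -2.2  6.6] theta,dr [-0.0543  0.0009] w 0.181
```

```bash
python3 -c "
from h import *
sc=cv2.cvtColor(get_image('scene'),cv2.COLOR_RGB2GRAY);a=cv2.imread('pics/scene0.png',0);b=cv2.imread('pics/s13.png',0);c=cv2.imread('pics/s17.png',0)
for u in(205,208,211,240,243,246):
    print(u,[ (lambda v:(v.min(),v.max(),len(v)) if len(v) else None)(np.flatnonzero(i[170:205,u]<45)+170) for i in(a,b,c,sc)])"
```

```text
205 [(np.int64(186), np.int64(191), 6), (np.int64(179), np.int64(185), 7), (np.int64(186), np.int64(191), 6), (np.int64(188), np.int64(194), 7)]
208 [(np.int64(185), np.int64(191), 7), (np.int64(179), np.int64(184), 6), (np.int64(186), np.int64(191), 6), (np.int64(170), np.int64(193), 7)]
211 [(np.int64(185), np.int64(190), 6), (np.int64(178), np.int64(183), 6), (np.int64(170), np.int64(190), 17), (np.int64(170), np.int64(192), 18)]
240 [(np.int64(178), np.int64(183), 6), (np.int64(172), np.int64(177), 6), (np.int64(170), np.int64(184), 13), (np.int64(170), np.int64(186), 17)]
243 [(np.int64(178), np.int64(183), 6), (np.int64(171), np.int64(176), 6), (np.int64(173), np.int64(188), 11), (np.int64(176), np.int64(190), 9)]
246 [(np.int64(177), np.int64(182), 6), (np.int64(171), np.int64(176), 6), (np.int64(176), np.int64(182), 7), (np.int64(178), np.int64(185), 8)]
```

The bar is about 2 px below its level row, so it is at the stop. I'm easing up to level to see whether the catch holds.

{"op": "drive_tool", "data": {
  "increments": [
    {"tx": 0, "ty": 0, "tz": 0.01, "turn": 0, "grip": 1},
    {"tx": 0, "ty": 0, "tz": 0.02, "turn": 0, "grip": 1},
    {"tx": 0.001, "ty": 0, "tz": 0.022, "turn": 0, "grip": 1},
    {"tx": 0.001, "ty": 0, "tz": 0.022, "turn": 0, "grip": 1}
  ],
  "newtons": 20
}}

```text
clock: 32.55
position: [0.506, -0.0788, 0.1075]
ee_rot: [-2.112, -2.325, 0.006]
force: [5.2, -1.8, -7.6]
width: 0.188
```

```bash
python3 -c "
from arc import *
p=state()
sc=cv2.cvtColor(get_image('scene'),cv2.COLOR_RGB2GRAY)
for u in(205,208,246): print(u,np.flatnonzero(sc[170:205,u]<45)+170)"
```

```text
32.55 [ 0.506  -0.0788  0.1075] [ 5.2 -1.8 -7.6] theta,dr [-0.0162  0.0007] w 0.188
205 [186 187 188 189 190 191]
208 [185 186 187 188 189 190]
246 [176 177 178 179 180 181 182]
```

A pull of -7.6 N at level shows the catch is holding. I'm releasing and backing off.

{"op": "drive_tool", "data": {
  "increments": [
    {"tx": 0, "ty": 0, "tz": -0.003, "turn": 0, "grip": 1},
    {"tx": 0, "ty": 0, "tz": -0.003, "turn": 0, "grip": 0},
    {"tx": 0, "ty": 0, "tz": -0.003, "turn": 0, "grip": 0},
    {"tx": 0, "ty": 0, "tz": -0.003, "turn": 0, "grip": 0},
    {"tx": 0, "ty": 0, "tz": -0.003, "turn": 0, "grip": 0},
    {"tx": 0, "ty": 0, "tz": -0.003, "turn": 0, "grip": 0},
    {"tx": 0, "ty": 0, "tz": 0.05, "turn": 0, "grip": 0},
    {"tx": 0, "ty": 0, "tz": 0.12, "turn": 0, "grip": 0},
    {"tx": 0, "ty": 0, "tz": 0.22, "turn": 0, "grip": 0},
    {"tx": 0, "ty": 0, "tz": 0.32, "turn": 0, "grip": 0},
    {"tx": -0.1, "ty": 0, "tz": 0.42, "turn": 0, "grip": 0},
    {"tx": -0.2, "ty": 0, "tz": 0.45, "turn": 0, "grip": 0},
    {"tx": -0.25, "ty": 0, "tz": 0.45, "turn": 0, "grip": 0},
    {"tx": -0.25, "ty": 0, "tz": 0.45, "turn": 0, "grip": 0}
  ],
  "newtons": 20
}}

```text
clock: 34.0
position: [0.4038, -0.079, 0.2882]
ee_rot: [2.112, 2.323, -0.008]
force: [-1.1, 0.9, 0.3]
width: 0.503
```

```bash
python3 - <<'E'
from bar import *
look("20");sc=cv2.imread("pics/s20.png")[...,::-1].copy();tp=get_image("top")
s0=cv2.imread("pics/scene0.png")[...,::-1].copy()
for n,i in(("start",s0),("now",sc)):
    for c,st in blobs(i,red(i),10):
        if c[0]<130 or c[0]>375: print(n,"red",c,st)
C=cam("top");S=cam("scene");O=np.array([.652,-.0626]);Y=np.radians(6);M=np.array([[np.cos(Y),np.sin(Y)],[-np.sin(Y),np.cos(Y)]])
for n,im,K in(("scene",sc,S),("top",tp,C)):
    h=cv2.cvtColor(im,cv2.COLOR_RGB2HSV);m=(h[...,0]>120)&(h[...,0]<150)&(h[...,1]>60)&(h[...,2]>60)
    for c,st in blobs(im,m,6):
        d=M@(plane(K,c,.012)[:2]-O)
        if .05<d[0]<.4 and abs(d[1])<.18: print(n,"cap",c,st[4],"dock xy",d.round(3))
cv2.imwrite("pics/c20.png",cv2.resize(sc[150:420,60:390],(660,540))[...,::-1])
for k in("top0",): 
    t0=cv2.imread("pics/top0.png")[...,::-1];d=np.abs(t0.astype(int)-tp).sum(2)
    for nm,b in(("spare",(125,170,230,310)),("box",(130,195,138,215)),("bottle",(370,415,160,200)),("rack",(375,435,215,295))): print(nm,d[b[2]:b[3],b[0]:b[1]].mean().round(1))
E
```

```text
34.0 [ 0.4038 -0.079   0.2882] [-1.1  0.9  0.3] 0.5030967756616718
dark [224.7 184.3] [ 12  17  47  16 272]
start red [425.  231.2] [ 380  197   92   70 3387]
start red [ 99.7 208.1] [ 92 199  16  19 183]
start red [105.2 219.5] [102 217   7   5  13]
now red [425.1 231.2] [ 381  197   91   70 3377]
now red [ 96.8 203.2] [ 91 199  12  10  88]
now red [101.2 212.8] [ 95 207  13  11  93]
now red [104.5 219.3] [100 217   9   5  17]
scene cap [300.  306.7] 125 dock xy [0.162 0.083]
scene cap [269.3 318.4] 138 dock xy [0.168 0.01 ]
scene cap [291.8 351.2] 79 dock xy [0.25  0.031]
scene cap [246.3 366.7] 89 dock xy [ 0.25  -0.064]
top cap [311.3 121.4] 18 dock xy [ 0.256 -0.063]
top cap [282.7 124.3] 19 dock xy [0.254 0.032]
top cap [289.1 146.3] 15 dock xy [0.177 0.019]
top cap [295.6 146.1] 11 dock xy [ 0.176 -0.002]
top cap [272.  148.5] 6 dock xy [0.175 0.075]
spare 24.7
box 17.5
bottle 32.8
rack 55.8
```

```bash
python3 -c "
from cell import *
print(observe()['clock']);print(sign_off())"
```

```text
34.1
the job is handed in; nothing more can be done
None
```

I handed the job in at 34.1 s, and my last checks suggest every step was met; `sign_off()` gave no verdict.

**What I did**
- I took the pin from the rack, leaned it in the grip against the hole rim, and pushed it along the bore until the handle popped up. The first try at leaning it failed because the tip slid out of the hole. A lighter grip and a deeper entry fixed that.
- I turned the pin upright in the same hole and stood it back in its rack hole.
- I gripped the bar and tipped the skip to about 1.18 rad. I lowered it along its arc, pressed it down to the stop, let go and backed off.

**Last checks**
- **Catch:** it held the skip against a pull of about 8 N, and after release the bar was back at its starting pixel (224.7, 184.3).
- **Pin:** its red blob is within about 1 px of the start.
- **Tubes:** in the scene image two of the four cap blobs are double-sized, so I count six tubes in the bin. The top view separated only five. Four of them lean cap-down near the low wall, with their middles estimated at x about 0.14 and z below 0.05.
- **Bystanders:** the red-lidded box has not moved. For the spare rack and the bottle I have only a coarse difference between top pictures, which shows changes I put down to arm shadow. The arm never worked on or beside either of them.
- **Missed check:** the final picture could not be viewed because the 12-picture limit was reached, so the end state rests on these pixel measurements alone.

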